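Turn the two-sided sharpening plate over to its fine face

ROBOT

A 6-joint arm with a two-finger parallel gripper is mounted at the origin on a cart in front of the work surface, level with it; the furniture and walls round the work are solid. World frame = base frame: x ahead of the robot, y to its left, z up, the work surface at z = 0. Lengths are in m, angles in degrees, forces in N, time in s.
With the tool pointing down it reaches from about 0.325 to 0.9 m from the base axis. Payload 3.5 kg.
Tool frame: the origin (TCP) lies midway between the tips of the shut fingers; the grasp point (between the pads) lies 19 mm behind it; z points along the fingers, y is the line along which they close (so a half turn about z gives the same grasp; the last joint's range is limited). The gripper opens to 85 mm and grips with 20 to 120 N. Pads are 22 mm wide; open, the fingers measure 114 mm over their backs; the gripper's body (76 mm by 85 mm) begins 54 mm behind the grasp point. The pads swing forward as they close: fully open they stand 13 mm farther back than shut.
Start: joints at [59.336, 15.837, -1.513, 72.651, 0, 84.076], TCP at [0.262, 0.568, 0.231] pointing down, gripper open.
Joint ranges: [-178.77, 178.77], [-48.84, 107.48], [-61.69, 71.31], [-111.58, 123.2], [-90, 87.43], [-180, 180]. Speed limits (degrees/s): [147.25, 147.25, 180, 180, 180, 180].

INTERFACE

Orientations are given as [roll, pitch, yaw] about the fixed x, y, z axes, in that order (R = Rz(yaw) Ry(pitch) Rx(roll)).
In Python, from station import manip gives the robot as it stands.
- The arm moves only by the tool step_arm, never from a script. Its argument "increments" is a list of rows, each an object with "linear": the shift along the tool's x, y, z normalised to -1 to 1, where 1 is 0.05 m, a list of three; "dr": the turn, a rotation vector about the tool's x, y, z normalised to -1 to 1, where 1 is 5 degrees, a list of three; "grip": the closure, from -1 (fully open) to 1 (shut). A call has 1 to 10 rows; each row shifts and turns the commanded pose from where the row before left it, along the tool's axes as they then stand; what a row does not reach is not made up. A row lasts 1/10 s, in which the tool goes at most 50 mm and 8.59 degrees, less where a joint would pass 70% of its speed; a pose out of reach is approached as far as the arm can. A call with a number of a shift or a turn outside -1 to 1 is refused whole. A call with a gripper value outside its range is refused whole. The fingers move at their own pace and stop on an object; "force" is the grip in N (left out, the last holds). Time passes only in rows, so rows that do not move let the fingers close. It gives the time, the measured TCP pose, the force, the opening and the grip force at its end, in the units of the state.
- manip.state(): the state, without advancing time (a new reading comes with each control period).
- manip.camera(name): name is "scene" or "top" or "wrist"; returns a dict with "frame" (400x640x3 uint8, blue, green, red), "camera_matrix" (3x3 intrinsics, pixels), "k1" (the pictures are not rectified: a ray, as slopes to the right and down, at radius r is drawn at 1 + k1 r^2 times it, then the intrinsics apply), "cam_to_world" (4x4, takes a point from camera to world coordinates); the wrist camera has in their place "T_tool_cam" (4x4, takes a point from camera to tool coordinates, whose origin is the TCP and whose axes are the flange's). Camera axes: x right, y up, looking along -z (the intrinsics and any distortion apply to the point x, -y, -z); pixel columns grow to the right and rows downward; lengths in m; the calibration is good to about 2 mm. A picture is of the moment at which its call begins: read the wrist's pose just before it. There is no depth.
- manip.close_job(): hands the job in; it is judged then, once.
The state is a dict: "time": time; "qpos": joint angles; "qd": joint speeds; "tau": joint torques, N m; "tcp_pos": TCP position; "tcp_rot": TCP orientation; "contact_force": force on the tool from outside, world axes, zero at the start; "moment": the same for the moment, N m; "grip_width": finger opening in m; "finger_force": force on a finger pad.
Only numpy, scipy, OpenCV 4.12 (cv2) and the standard library are available. Lean on these libraries where they do the work, as an engineer would, in place of code of your own. Each camera call takes 0.05 s, during which the arm holds its last target. There are 200 camera calls.

TASK

The chisels are ready for honing, so turn the sharpening plate over from its coarse face (blue dots) to its fine face (red dots). It is too wide to be picked up out of its holder: slide it out over the open front until you can get a finger under it, turn it over, lay it gently back on the holder without letting it drop, and push it fully home between the rails, against the rear stops. Leave the chisels alone.

Things in the scene. Friction and masses are not known exactly. Their poses are not given: they have to be found in the camera images.
- holder: Pale wooden holder: a raised board 166x134x18 mm, top face 75 mm above the bench, on two cross legs; never budges. Origin on the bench below the seat; x runs from the open front to the rear stops, y left, z up. Board spans x -65 to +101 mm; under its front 50 mm is free space (legs from x -13 mm on).
- holder_seat (a point): Where the plate's centre is when flat and fully home, 79.5 mm above the bench; axes as the holder's. Dark side rails 5 mm high, inner faces at y = -53 and +53 mm (3 mm play each side), x -37 to +97 mm; their mouths flare outward 4 mm over x -37 to -63 mm. Front: no stop.
- holder_stop (a point): Mid-point between the two dark rear corner stops, on the board top (75 mm high), at x = +71 mm of the holder, where the plate's rear edge rests when home. Stops are 5 mm high and cover |y| 32.5 to 54.5 mm; the 65 mm gap between them is bare board, 30 mm deep, for a finger behind the plate.
- plate: Stiff two-sided diamond sharpening plate 140 (local x) x100 (y) x9 mm, 0.2 to 0.42 kg. Origin: centre of the face underneath at the start (fine: light grey, red dots); z points out of the coarse face (dark grey, blue dots), up at the start. Starts in the holder, coarse up, x along the holder's x within 1 degree, front edge 5 to 11 mm past the board.
- plate_center (a point): Centre of the plate, midway through its thickness, and its balance point: with over 70 mm overhanging it tips off. Axes as the plate's. The plate slides on the board with ordinary friction; seated it stands 4 mm above rails and stops.
- chisel_a: Wide bench chisel with beech handle, 253 mm long, lying on the bench between the holder and the mitre saw. Leave alone. (The fixed saw fills x above 0.45 m, y -0.35 to 0.18 m, up to 0.54 m high, between the robot's starting place and the holder: pass it close to the robot, x under 0.4 m.)
- chisel_b: Narrow chisel with yellow plastic handle, 243 mm long, lying beside the other. Leave alone.

How it is judged (in metres and radians):
On the way, in this order (a step that is already met when the one before it is completed fails the run):
1. the plate, coarse face still up, is slid out at least 12 mm beyond its seat over the open front (x of plate_center in the frame of holder_seat below -0.012 m and angle between plate's own z axis and vertical below 0.5 rad), for 0.1 s.
2. the plate is turned over past upright, its fine face upward (angle between plate's own z axis and vertical above 2 rad), for 0.1 s.
At the end, for the whole second after the job is handed in: The plate lies flat in the holder (within 3 degrees and 3 mm in height), fine face with red dots up, between the rails, its centre within 5 mm of the seat along and across the holder (pushed home to the rear stops), its length along the holder within 4 degrees, at rest (angle between plate's own z axis and vertical above 3.09 rad and x of plate_center in the frame of holder_seat between -0.005 and 0.005 m and y of plate_center in the frame of holder_seat between -0.005 and 0.005 m and z of plate_center in the frame of holder_seat between -0.003 and 0.003 m and angle between the x axis of plate and the x axis of holder, either way round below 0.07 rad and linear speed of plate below 0.02 m/s); the robot touches nothing.
It fails at once if the plate is slammed: it meets the holder with more than 80 N (contact force between plate and holder above 80 N).
It fails at once if the plate is let fall: it moves faster than 0.7 m/s while the fingers do not touch it (linear speed of plate above 0.7 m/s and contact force between the fingers and plate below 0.05 N).
It fails at once if a chisel is pushed more than 30 mm (distance of any of chisel_a, chisel_b from where it was at the start of the episode above 0.03 m).
It also fails if it takes over 70 s, if anything falls off the work surface, if the arm or the gripper's body presses on something with over 40 N, if the wrist force passes 120 N, or if a joint passes its speed limit or range.

## Working session

There is one attempt and no reset: what is moved stays moved. The work goes in short steps, Python scripts to look and compute and a tool call to move; the robot and the scene stay as the last step left them, time stands still between calls to the robot, and variables do not carry over. Pictures are saved under pics/ and viewed, at most 10 in all, crops included, and the job is handed in when it is done.

Besides the shell and the picture viewer there is one more tool, called after ">>>" in YAML: its name, and indented under it one key for each argument. step_arm: Moves the arm, as the interface text tells. Its arguments: {"type":"object","properties":{"increments":{"type":"array","items":{"type":"object","properties":{"linear":{"type":"array","items":{"type":"number","minimum":-1,"maximum":1}},"dr":{"type":"array","items":{"type":"number","minimum":-1,"maximum":1}},"grip":{"type":"number"}}}},"force":{"type":"number"}},"required":["increments"]}

```bash
ls; mkdir -p pics
python3 - <<'E'
from station import manip
import cv2
print(manip.state())
for n in("scene","top"):
    c=manip.camera(n); cv2.imwrite(f"pics/{n}0.png",c["frame"]); print(n,c["camera_matrix"],c["k1"],c["cam_to_world"])
E
```

```text
pics
{'time': 0.0, 'qpos': array([ 5.93360434e+01,  1.58794509e+01, -1.59799191e+00,  7.26507487e+01,
       -9.09908146e-04,  8.40739489e+01]), 'qd': array([ 0.01181701, -0.08737489,  0.10356273, -0.01202856,  0.00073613,
       -0.05525834]), 'tau': array([-3.90817449e-04, -4.45508337e+01,  2.95203924e+01,  1.64912862e-02,
       -1.84187029e-04,  2.45100622e-06]), 'tcp_pos': array([0.26117241, 0.56695652, 0.23014555]), 'tcp_rot': array([-1.79872400e+02, -1.23300497e-02,  1.55262082e+02]), 'contact_force': array([0.05545949, 0.01129703, 0.123035  ]), 'moment': array([-0.01111712, -0.03390603, -0.0042047 ]), 'finger_force': 0.0, 'grip_width': 0.08551554712918083}
scene [[435.1644937    0.         326.13644097]
 [  0.         435.1644937  199.96247719]
 [  0.           0.           1.        ]] 0.02351613666313326 [[ 0.55746161  0.66811801 -0.49280309  0.13822647]
 [-0.8302014   0.44756835 -0.33233748 -0.09166664]
 [-0.00147759  0.5943912   0.80417468  0.75616726]
 [ 0.          0.          0.          1.        ]]
top [[388.00116167   0.         323.16459211]
 [  0.         388.00116167 203.61710587]
 [  0.           0.           1.        ]] -0.07136499135750296 [[ 0.01087532  0.99621757 -0.0862107   0.49497803]
 [-0.99982243  0.01216042  0.01439539  0.21562307]
 [ 0.0153893   0.08603884  0.99617292  0.90640818]
 [ 0.          0.          0.          1.        ]]
```

View pics/scene0.png

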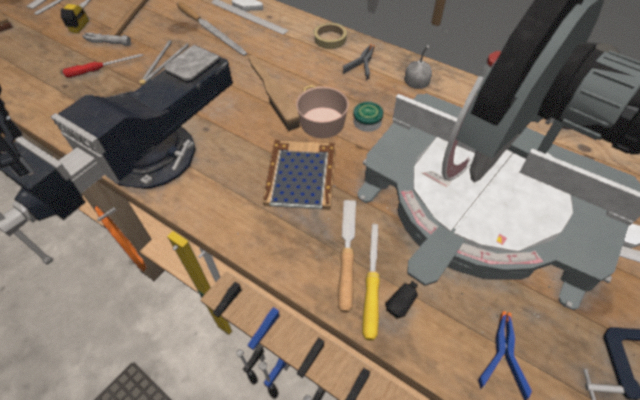

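View pics/top0.png

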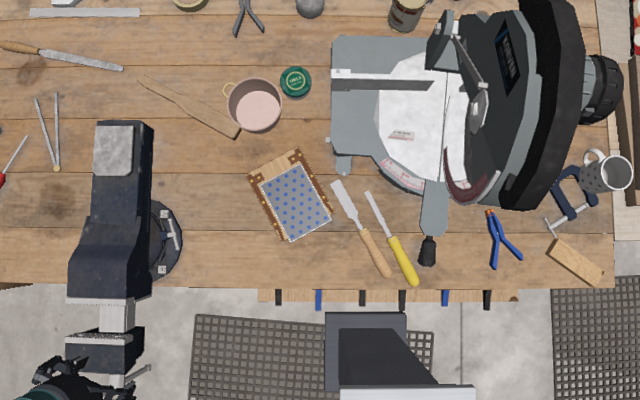

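The scene camera shows the holder at about (300,175) and the top camera shows it at about (292,197). Blue dots are up and the open front faces the robot (bottom right in the top view). A vise stands to the left. I'll zoom in to get the corners.

Run:
```python
import cv2,numpy as np
a=cv2.imread("pics/top0.png")[140:250,235:345]; b=cv2.imread("pics/scene0.png")[130:220,255:345]
A=cv2.resize(a,(440,440),interpolation=cv2.INTER_CUBIC);B=cv2.resize(b,(360,360),interpolation=cv2.INTER_CUBIC)
B=cv2.copyMakeBorder(B,0,80,0,0,cv2.BORDER_CONSTANT)
cv2.imwrite("pics/crop0.png",np.hstack([A,B]))
```

```text
(no output)
```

View pics/crop0.png

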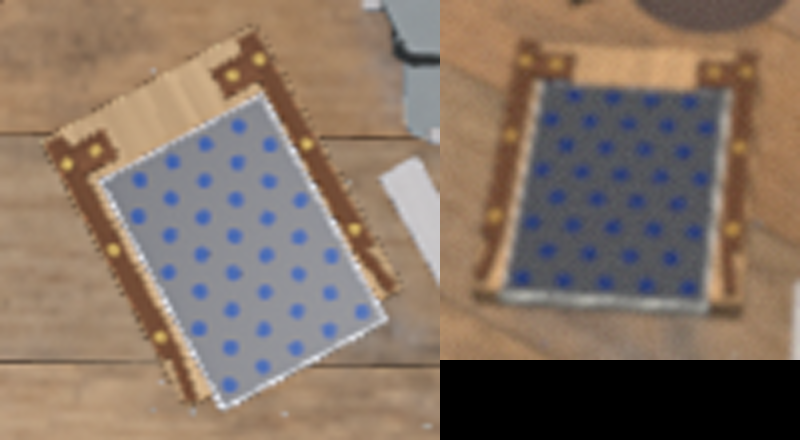

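```bash
cat > h.py <<'E'
import numpy as np
from scipy.optimize import least_squares
from scipy.spatial.transform import Rotation as R
CAM=dict(
 scene=(435.1644937,326.13644097,199.96247719,0.02351613666,np.array([[0.55746161,0.66811801,-0.49280309,0.13822647],[-0.8302014,0.44756835,-0.33233748,-0.09166664],[-0.00147759,0.5943912,0.80417468,0.75616726],[0,0,0,1]])),
 top=(388.00116167,323.16459211,203.61710587,-0.071364991,np.array([[0.01087532,0.99621757,-0.0862107,0.49497803],[-0.99982243,0.01216042,0.01439539,0.21562307],[0.0153893,0.08603884,0.99617292,0.90640818],[0,0,0,1]])))
def projc(f,cx,cy,k1,T,P):
    P=np.atleast_2d(P); q=(P-T[:3,3])@T[:3,:3]
    s=np.c_[q[:,0]/-q[:,2],-q[:,1]/-q[:,2]]; s=s*(1+k1*(s**2).sum(1,keepdims=True))
    return s*f+[cx,cy]
def proj(n,P): return projc(*CAM[n],P)
E
python3 - <<'E'
from h import *
t=np.array([[102,180],[263,95],[387,320],[222,408]])/4+[235,140]
s=np.array([[100,80],[293,90],[268,302],[63,290]])/4+[255,130]
L=np.array([[70,50],[70,-50],[-70,-50],[-70,50]])/1e3
def pl(p,L,z):
    c,sn=np.cos(p[2]),np.sin(p[2]); return np.c_[p[0]+c*L[:,0]-sn*L[:,1],p[1]+sn*L[:,0]+c*L[:,1],np.full(len(L),z)]
for use in ("t","s","ts"):
    f=lambda p:np.concatenate(([ (proj("top",pl(p,L,.084))-t).ravel()] if "t" in use else [])+([(proj("scene",pl(p,L,.084))-s).ravel()] if "s" in use else []))
    r=least_squares(f,[.5,.3,.4]);print(use,r.x[:2],np.degrees(r.x[2]),r.fun.round(1))
p=r.x
# board: rear corners top 
tb=np.array([[42,143],[252,28]])/4+[235,140]
Lb=np.array([[101,67],[101,-67]])/1e3
f=lambda q:(proj("top",pl([q[0],q[1],p[2]],Lb,.078))-tb).ravel()
r2=least_squares(f,p[:2]);print("holder",r2.x,r2.fun)
E
```

```text
t [0.56789902 0.26193425] 29.014654861449902 [-0.7 -0.2  0.3 -0.9  0.4  0.3  0.   0.8]
s [0.5703689  0.26179678] 29.538091694218476 [ 0.4 -0.7 -0.4 -0.6  0.5  0.6 -0.5  0.5]
ts [0.56905136 0.26171167] 29.288243445200536 [-0.7 -0.6  0.2 -1.4  0.6 -0.4  0.3  0.2  0.2 -0.4 -0.6 -0.1 -0.1  1.2
 -1.   0.9]
holder [0.56913941 0.26632939] [-1.08713685  0.21839246  1.09195553 -0.23633215]
```

```bash
cat >> h.py <<'E'
YAW=29.3; u=np.array([np.cos(np.radians(YAW)),np.sin(np.radians(YAW)),0]); n=np.array([-u[1],u[0],0]); O=np.array([.569,.2635,0])
Rdown=np.c_[-u,n,[0,0,-1]]          # tool y across the holder, pointing down
def H(x,y,z): return O+x*u+y*n+np.array([0,0,z])
def st():
    from station import manip
    s=manip.state(); open("log.txt","a").write(" ".join(map(str,[*s["qpos"],*s["tcp_pos"],*s["tcp_rot"]]))+"\n")
    return s
def go(pos=None,Rt=None,s=None):
    "shift in units of 0.05 m (current tool axes, and target axes), turn in units of 5 deg"
    s=s or st(); p=s["tcp_pos"]; Rc=R.from_euler("xyz",s["tcp_rot"],degrees=True).as_matrix()
    if Rt is not None: print("turn",(np.degrees(R.from_matrix(Rc.T@Rt).as_rotvec())/5).round(2))
    if pos is not None:
        print("shift cur",(Rc.T@(pos-p)/.05).round(3), "after turn",None if Rt is None else (Rt.T@(pos-p)/.05).round(3))
def info(s=None):
    s=s or st(); d=s["tcp_pos"]-O; print("t",round(s["time"],2),"tcp",s["tcp_pos"].round(4),"holder xyz",(d@u).round(4),(d@n).round(4),d[2].round(4),"rot",s["tcp_rot"].round(2),"q",s["qpos"].round(1),"F",s["contact_force"].round(1),"w",round(s["grip_width"],4),"ff",s["finger_force"])
E
python3 - <<'E'
from h import *
s=st();info(s);go(np.array([.38,.36,.28]),Rdown,s)
E
```

```text
t 0.1 tcp [0.2612 0.567  0.2302] holder xyz -0.1199 0.4153 0.2302 rot [-1.7988e+02 -1.0000e-02  1.5526e+02] q [59.3 15.9 -1.6 72.7  0.  84.1] F [-1.2  0.2  0.1] w 0.0852 ff 0.0
turn [-2.000e-02 -1.000e-02 -1.081e+01]
shift cur [-3.89  -2.768 -0.991] after turn [-0.046 -4.773 -0.996]
```

>>> step_arm:
  increments:
    - {"linear": [-0.78, -0.55, -0.2], "grip": 1}
    - {"linear": [-0.78, -0.55, -0.2], "grip": 1}
    - {"linear": [-0.78, -0.55, -0.2], "grip": 1}
    - {"linear": [-0.78, -0.55, -0.2], "grip": 1}
    - {"linear": [-0.78, -0.55, -0.2], "grip": 1}
    - {"dr": [0, 0, -1], "grip": 1}
    - {"dr": [0, 0, -1], "grip": 1}
    - {"dr": [0, 0, -1], "grip": 1}
    - {"dr": [0, 0, -1], "grip": 1}
    - {"dr": [0, 0, -1], "grip": 1}

```text
invalid input at $.increments[0]: expected keys linear, dr, grip
```

>>> step_arm:
  increments:
    - {"dr": [0, 0, -1], "grip": 1}
    - {"dr": [0, 0, -1], "grip": 1}
    - {"dr": [0, 0, -1], "grip": 1}
    - {"dr": [0, 0, -1], "grip": 1}
    - {"dr": [0, 0, -1], "grip": 1}
    - {"dr": [0, 0, -0.81], "grip": 1}

```text
invalid input at $.increments[0]: expected keys linear, dr, grip
```

Run:
```python
from h import *
s=st();info(s);go(H(.092,0,.15),Rdown,s)
from station import manip
import cv2
c=manip.camera("wrist"); cv2.imwrite("pics/w1.png",c["frame"]); print(repr(c["camera_matrix"]),c["k1"],repr(c["T_tool_cam"]))
```

```text
t 0.1 tcp [0.2612 0.567  0.2302] holder xyz -0.1199 0.4153 0.2302 rot [-1.7988e+02 -1.0000e-02  1.5526e+02] q [59.3 15.9 -1.6 72.7  0.  84.1] F [-1.2  0.2  0.1] w 0.0852 ff 0.0
turn [-2.000e-02 -1.000e-02 -1.081e+01]
shift cur [-9.212 -1.444  1.605] after turn [-4.238 -8.306  1.604]
array([[321.84200534,   0.        , 320.42983712],
       [  0.        , 321.84200534, 196.98727669],
       [  0.        ,   0.        ,   1.        ]]) -0.004744257460597347 array([[ 9.39317569e-04,  9.65134983e-01,  2.61750994e-01,
         6.44816782e-02],
       [ 9.99999315e-01, -1.08924602e-03,  4.27706160e-04,
         7.19455798e-04],
       [ 6.97905406e-04,  2.61750414e-01, -9.65135345e-01,
        -1.42080268e-01],
       [ 0.00000000e+00,  0.00000000e+00,  0.00000000e+00,
         1.00000000e+00]])
```

View pics/w1.png

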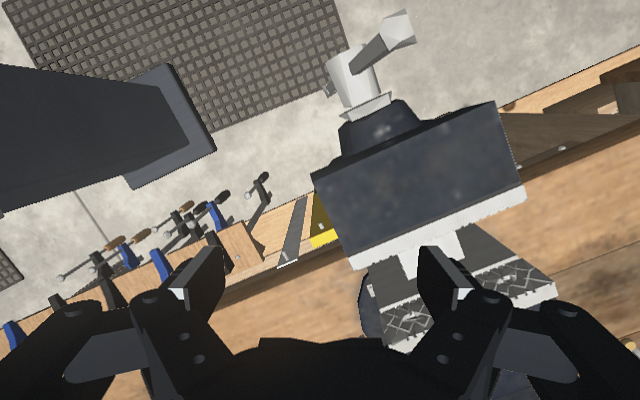

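The wrist picture shows the open fingers just above the vise jaw at (430,270). I'll go up first, then across.

>>> step_arm:
  increments:
    - {"linear": [0, 0, -1], "dr": [0, 0, 0], "grip": -1}
    - {"linear": [0, 0, -1], "dr": [0, 0, 0], "grip": -1}
    - {"linear": [-0.78, -0.55, 0], "dr": [0, 0, 0], "grip": 1}
    - {"linear": [-0.78, -0.55, 0], "dr": [0, 0, 0], "grip": 1}
    - {"linear": [-0.78, -0.55, 0], "dr": [0, 0, 0], "grip": 1}
    - {"linear": [-0.78, -0.55, 0], "dr": [0, 0, 0], "grip": 1}
    - {"linear": [-0.78, -0.55, 0], "dr": [0, 0, 0], "grip": 1}
    - {"linear": [0, 0, 0], "dr": [0, 0, -1], "grip": 1}
    - {"linear": [0, 0, 0], "dr": [0, 0, -1], "grip": 1}
    - {"linear": [0, 0, 0], "dr": [0, 0, -1], "grip": 1}

```text
time: 1.15
tcp_pos: [0.3813, 0.3603, 0.331]
tcp_rot: [-180.0, -0.0, 170.4]
contact_force: [-0.2, -0.4, -0.0]
grip_width: 0.0001
finger_force: 0.0
```

>>> step_arm:
  increments:
    - {"linear": [0, 0, 0], "dr": [0, 0, -1], "grip": 1}
    - {"linear": [0, 0, 0], "dr": [0, 0, -1], "grip": 1}
    - {"linear": [0, 0, 0], "dr": [0, 0, -1], "grip": 1}
    - {"linear": [0, 0, 0], "dr": [0, 0, -1], "grip": 1}
    - {"linear": [0, 0, 0], "dr": [0, 0, -1], "grip": 1}
    - {"linear": [0, 0, 0], "dr": [0, 0, -1], "grip": 1}
    - {"linear": [0, 0, 0], "dr": [0, 0, -1], "grip": 1}
    - {"linear": [0, 0, 0], "dr": [0, 0, -0.81], "grip": 1}
    - {"linear": [0, 0, 0], "dr": [0, 0, 0], "grip": 1}

```text
time: 2.05
tcp_pos: [0.3809, 0.361, 0.3309]
tcp_rot: [-180.0, -0.0, -150.7]
contact_force: [-0.2, 0.6, -0.1]
grip_width: 0.0005
finger_force: 0.0
```

Run:
```python
from h import *
s=st();info(s);go(H(.03,0,.25),Rdown,s)
```

```text
t 2.05 tcp [0.3809 0.361  0.3309] holder xyz -0.1163 0.1771 0.3309 rot [-1.7999e+02 -5.0000e-02 -1.5070e+02] q [36.4  3.5 -4.3 82.2  0.   7.1] F [-0.2  0.6 -0.1] w 0.0005 ff 0.0
turn [-0.   -0.01  0.  ]
shift cur [-2.928 -3.541  1.616] after turn [-2.926 -3.541  1.618]
```

>>> step_arm:
  increments:
    - {"linear": [-0.586, -0.708, 0.44], "dr": [0, 0, 0], "grip": 1}
    - {"linear": [-0.586, -0.708, 0.44], "dr": [0, 0, 0], "grip": 1}
    - {"linear": [-0.586, -0.708, 0.44], "dr": [0, 0, 0], "grip": 1}
    - {"linear": [-0.586, -0.708, 0.44], "dr": [0, 0, 0], "grip": 1}
    - {"linear": [-0.586, -0.708, 0.44], "dr": [0, 0, 0], "grip": 1}
    - {"linear": [0, 0, 0], "dr": [0, 0, 0], "grip": 1}

```text
time: 2.65
tcp_pos: [0.5942, 0.2768, 0.218]
tcp_rot: [-180.0, -0.3, -151.1]
contact_force: [-1.1, -0.5, -1.1]
grip_width: -0.0002
finger_force: 0.0
```

```bash
cat >> h.py <<'E'
WC=(321.84200534,320.42983712,196.98727669,-0.0047442574)
TTC=np.array([[9.39317569e-04,9.65134983e-01,2.61750994e-01,6.44816782e-02],[9.99999315e-01,-1.08924602e-03,4.27706160e-04,7.19455798e-04],[6.97905406e-04,2.61750414e-01,-9.65135345e-01,-1.42080268e-01],[0,0,0,1]])
def Ttool(s):
    T=np.eye(4);T[:3,:3]=R.from_euler("xyz",s["tcp_rot"],degrees=True).as_matrix();T[:3,3]=s["tcp_pos"];return T
def wproj(s,P): return projc(*WC,Ttool(s)@TTC,P)
def shot(name,fn):
    from station import manip
    import cv2
    s=st(); c=manip.camera(name); cv2.imwrite(fn,c["frame"]); return s,c["frame"]
E
python3 - <<'E'
from h import *
s,f=shot("wrist","pics/w2.png");info(s);print(repr(s["tcp_pos"]),s["tcp_rot"])
E
```

```text
t 2.65 tcp [0.5942 0.2768 0.218 ] holder xyz 0.0285 -0.0007 0.218 rot [-179.97   -0.31 -151.06] q [19.4 19.5  1.8 72.6 -0.1 -9.6] F [-1.1 -0.5 -1.1] w -0.0002 ff 0.0
array([0.59416278, 0.27681064, 0.21799174]) [-179.96878131   -0.31276391 -151.06141088]
```

View pics/w2.png

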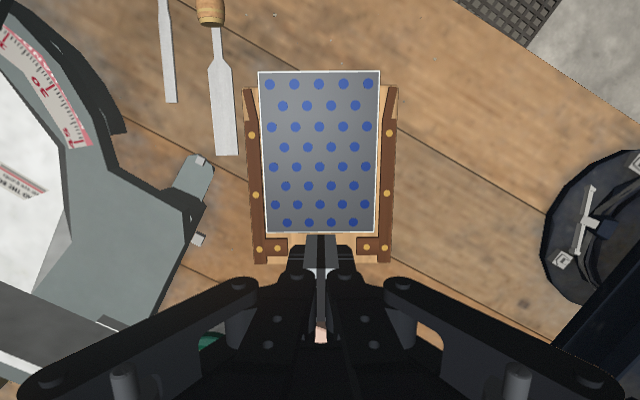

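The wrist view shows the plate corners at (258,72), (380,72), (267,234) and (373,231). The rear rail ends are near (254,263) and (392,263), and the stops are on either side of the bare gap.

Run:
```python
from h import *
import cv2
s=dict(tcp_pos=np.array([0.59416278,0.27681064,0.21799174]),tcp_rot=np.array([-179.96878131,-0.31276391,-151.06141088]))
def pl(p,L,z):
    L=np.asarray(L)/1e3;c,sn=np.cos(p[2]),np.sin(p[2]); return np.c_[p[0]+c*L[:,0]-sn*L[:,1],p[1]+sn*L[:,0]+c*L[:,1],np.full(len(L),z)]
L=[[-70,-50],[-70,50],[70,-50],[70,50]]
m=np.array([[258,72],[380,72],[267,234],[373,231.5]])
r=least_squares(lambda p:(wproj(s,pl(p,L,.084))-m).ravel(),[.57,.26,.5]);p=r.x;print("plate",p[:2],np.degrees(p[2]),r.fun.round(1))
d=np.array([p[0],p[1],0])-O;print("in holder frame",d@u,d@n)
m2=np.array([[254,263],[392,263],[245,89],[397,88]])
def f(q):
    w,w2=q[3:]; return (wproj(s,pl(q[:3],[[97,-w],[97,w],[-63,-w2],[-63,w2]],.08))-m2).ravel()
r=least_squares(f,[.57,.26,.5,63,65],x_scale=[.01,.01,.1,10,10]);print("holder",r.x,np.degrees(r.x[2]),r.fun.round(1))
q=np.loadtxt("log.txt");print(len(q))
A=[];b=[]
for k in q:
    a,c,w=np.radians(k[1]),np.radians(k[1]-k[2]),np.radians(k[1]-k[2]+k[3])
    A+=[[1,0,np.sin(a),np.cos(c),np.cos(w)],[0,1,np.cos(a),-np.sin(c),-np.sin(w)]]; b+=[np.hypot(*k[6:8]),k[8]]
x,res,rk,sv=np.linalg.lstsq(np.array(A),np.array(b),rcond=None);print(x,res,rk,sv,(np.array(A)@x-b).round(4))
```

```text
plate [0.57220177 0.26432887] 29.38614366139019 [-1.2 -0.4  0.9 -1.3 -1.4  0.3  1.7  2.2]
in holder frame 0.0031978024322929554 -0.0008440558577775005
holder [ 0.57589316  0.26866365  0.51519727 65.87496064 62.89115142] 29.51862938138269 [-0.3  1.7 -0.3  0.6  0.3 -0.6  0.3 -1.1]
4
[0.00483719 0.46400055 0.55792165 0.49074131 0.62304379] [2.00048718e-08] 5 [3.46703205e+00 2.81774650e+00 1.70769594e-01 1.04062703e-01
 1.46431336e-03] [-0.      0.0001 -0.      0.0001  0.     -0.      0.     -0.0001]
```

```bash
sed -i 's/^YAW=29.3;/YAW=29.4;/; s/O=np.array(\[.569,.2635,0\])/O=np.array([.574,.267,0])/' h.py
python3 - <<'E'
from h import *
s=st();info(s);go(H(.086,0,.11),Rdown,s)
E
```

```text
t 2.7 tcp [0.5922 0.2781 0.2199] holder xyz 0.0213 0.0008 0.2199 rot [ 179.95   -0.3  -150.96] q [19.5 19.3  1.8 72.8 -0.  -9.5] F [-0.5 -0.4 -0.7] w -0.0001 ff 0.0
turn [ 0.01 -0.06 -0.07]
shift cur [-1.306 -0.009  2.191] after turn [-1.294 -0.015  2.198]
```

>>> step_arm:
  increments:
    - {"linear": [-0.65, 0, 0], "dr": [0, 0, 0], "grip": 1}
    - {"linear": [-0.65, 0, 0.2], "dr": [0, -0.06, -0.07], "grip": 1}
    - {"linear": [0, 0, 0.8], "dr": [0, 0, 0], "grip": 1}
    - {"linear": [0, 0, 0.7], "dr": [0, 0, 0], "grip": 1}
    - {"linear": [0, 0, 0.5], "dr": [0, 0, 0], "grip": 1}
    - {"linear": [0, 0, 0], "dr": [0, 0, 0], "grip": 1}
    - {"linear": [0, 0, 0], "dr": [0, 0, 0], "grip": 1}

```text
time: 3.4
tcp_pos: [0.648, 0.3128, 0.1143]
tcp_rot: [180.0, 0.3, -150.3]
contact_force: [0.3, 0.4, 0.4]
grip_width: 0.0
finger_force: 0.0
```

Run:
```python
from h import *
s,f=shot("wrist","pics/w3.png");info(s);go(H(.086,0,.0785),Rdown,s);print(repr(s["tcp_pos"]),s["tcp_rot"])
```

```text
t 3.4 tcp [0.648  0.3128 0.1143] holder xyz 0.0869 0.0036 0.1143 rot [ 179.99    0.3  -150.32] q [20.6 29.2  3.3 63.9  0.1 -9.1] F [0.3 0.4 0.4] w 0.0 ff 0.0
turn [0.   0.06 0.06]
shift cur [ 0.023 -0.072  0.716] after turn [ 0.019 -0.072  0.716]
array([0.64797785, 0.31280077, 0.11428235]) [ 179.98798178    0.29739921 -150.31831389]
```

View pics/w3.png

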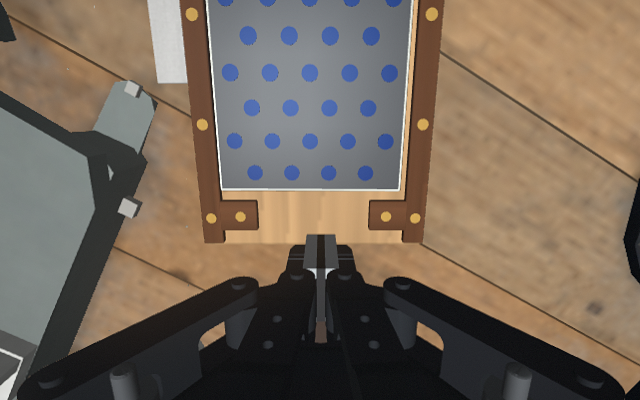

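The view is clear now. Plate rear edge: (222,190) to (400,190.5). Stop front inner corners: (257,201) and (369,201). Rail ends: (204,243) and (425,243).

Run:
```python
from h import *
s=dict(tcp_pos=np.array([0.64797785,0.31280077,0.11428235]),tcp_rot=np.array([179.98798178,0.29739921,-150.31831389]))
def pl(p,L,z):
    L=np.asarray(L)/1e3;c,sn=np.cos(p[2]),np.sin(p[2]); return np.c_[p[0]+c*L[:,0]-sn*L[:,1],p[1]+sn*L[:,0]+c*L[:,1],np.full(len(L),z)]
m=np.array([[222,190],[400,190.5]])
r=least_squares(lambda p:np.r_[(wproj(s,pl(p,[[70,-50],[70,50]],.084))-m).ravel()],[.57,.26,.5]);p=r.x;print("plate",p[:2],np.degrees(p[2]),r.fun.round(1))
m2=np.array([[257,201],[369,201],[204,243],[425,243]])
r=least_squares(lambda q:(wproj(s,pl(q[:3],[[71,-32.5],[71,32.5],[97,-q[3]],[97,q[3]]],.08))-m2).ravel(),[.57,.26,.5,66],x_scale=[.01,.01,.1,10]);print("holder",r.x,np.degrees(r.x[2]),r.fun.round(1))
```

```text
plate [0.57078395 0.26369331] 29.584845441055855 [-1.6  0.1  1.6  0.1]
holder [ 0.57572586  0.26756991  0.52139099 65.34827099] 29.873503225845432 [-0.5  0.   1.6 -0.2 -0.6  0.4 -0.6 -0.1]
```

>>> step_arm:
  increments:
    - {"linear": [0, -0.07, 0.3], "dr": [0, 0, 0], "grip": 1}
    - {"linear": [0, 0, 0.25], "dr": [0, 0, 0], "grip": 1}
    - {"linear": [0, 0, 0.16], "dr": [0, 0, 0], "grip": 1}
    - {"linear": [0, 0, 0], "dr": [0, 0, 0], "grip": 1}
    - {"linear": [0.15, 0, 0], "dr": [0, 0, 0], "grip": 1}
    - {"linear": [0.1, 0, 0], "dr": [0, 0, 0], "grip": 1}
    - {"linear": [0.1, 0, 0], "dr": [0, 0, 0], "grip": 1}
    - {"linear": [0.1, 0, 0], "dr": [0, 0, 0], "grip": 1}

```text
time: 4.25
tcp_pos: [0.6309, 0.298, 0.0782]
tcp_rot: [-180.0, 0.4, -150.3]
contact_force: [1.4, 1.1, -0.3]
grip_width: -0.0003
finger_force: 0.6
```

```bash
sed -i 's/^YAW=29.4;/YAW=29.6;/; s/O=np.array(\[.574,.267,0\])/O=np.array([.575,.268,0])/' h.py
python3 - <<'E'
from h import *
s=st();info(s);go(H(.046,0,.0785),Rdown,s)
E
```

```text
t 4.25 tcp [0.6309 0.298  0.0782] holder xyz 0.0635 -0.0015 0.0782 rot [-180.      0.36 -150.34] q [20.  28.8 -2.  58.8  0.1 -9.7] F [ 1.4  1.1 -0.3] w -0.0003 ff 0.628992822021246
turn [-0.    0.07  0.01]
shift cur [ 0.349  0.031 -0.008] after turn [ 0.349  0.031 -0.006]
```

>>> step_arm:
  increments:
    - {"linear": [0.1, 0.02, 0], "dr": [0, 0.05, 0], "grip": 1}
    - {"linear": [0.1, 0.01, 0], "dr": [0, 0, 0], "grip": 1}
    - {"linear": [0.1, 0, 0], "dr": [0, 0, 0], "grip": 1}
    - {"linear": [0.06, 0, 0], "dr": [0, 0, 0], "grip": 1}
    - {"linear": [0, 0, 0], "dr": [0, 0, 0], "grip": 1}

```text
time: 4.75
tcp_pos: [0.6142, 0.2902, 0.0779]
tcp_rot: [-180.0, 0.0, -150.3]
contact_force: [0.5, 1.2, 0.4]
grip_width: 0.0004
finger_force: 0.3
```

Run:
```python
from h import *
s,f=shot("wrist","pics/w4.png");info(s);go(H(.075,0,.2),Rdown,s);print(repr(s["tcp_pos"]),s["tcp_rot"])
s,f=shot("top","pics/t4.png")
import cv2
a=cv2.resize(cv2.imread("pics/w4.png"),(480,300)); b=cv2.resize(f[140:260,235:345],(275,300),interpolation=cv2.INTER_CUBIC)
cv2.imwrite("pics/m4.png",np.hstack([a,b]))
```

```text
t 4.75 tcp [0.6142 0.2902 0.0779] holder xyz 0.045 -0.0001 0.0779 rot [-1.8000e+02  3.0000e-02 -1.5035e+02] q [19.8 27.3 -4.4 58.2  0.  -9.8] F [0.5 1.2 0.4] w 0.0004 ff 0.31302051327656955
turn [-0.    0.01  0.01]
shift cur [-0.601  0.    -2.441] after turn [-5.990e-01  1.000e-03 -2.442e+00]
array([0.61418965, 0.29019804, 0.07791934]) [-1.79997538e+02  3.18156172e-02 -1.50345416e+02]
```

View pics/m4.png

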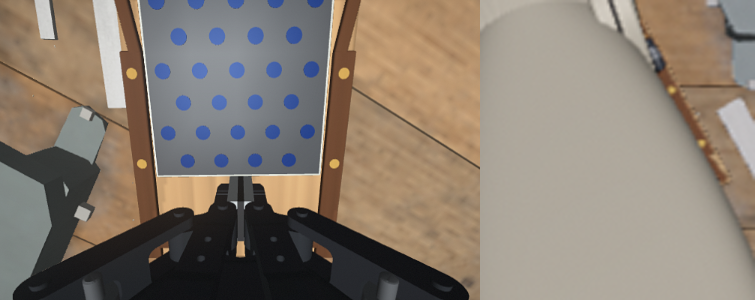

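>>> step_arm:
  increments:
    - {"linear": [-0.2, 0, 0], "dr": [0, 0, 0], "grip": 1}
    - {"linear": [0, 0, -0.8], "dr": [0, 0, 0], "grip": 1}
    - {"linear": [0, 0, -1], "dr": [0, 0, 0], "grip": -1}
    - {"linear": [0, 0, -1], "dr": [0, 0, 0], "grip": -1}
    - {"linear": [0.5, 0, -0.8], "dr": [0, 0, 0], "grip": -1}
    - {"linear": [1, 0, 0], "dr": [0, -1, 0], "grip": -1}
    - {"linear": [1, 0, 0], "dr": [0, -1, 0], "grip": -1}
    - {"linear": [0.8, 0, 0], "dr": [0, -1, 0], "grip": -1}
    - {"linear": [0, 0, 0], "dr": [0, -1, 0], "grip": -1}
    - {"linear": [0, 0, 0], "dr": [0, -1, 0], "grip": -1}

```text
time: 5.85
tcp_pos: [0.4791, 0.2136, 0.2459]
tcp_rot: [180.0, 25.2, -150.4]
contact_force: [0.5, 0.6, -0.2]
grip_width: 0.0855
finger_force: 0.0
```

Run:
```python
from h import *
s0=dict(tcp_pos=np.array([0.61418965,0.29019804,0.07791934]),tcp_rot=np.array([-179.9975,.0318,-150.3454]))
for px in ((209,236),(428,232)):
    r=least_squares(lambda p:(wproj(s0,H(p[0],p[1],.084))-px).ravel(),[.03,0]);print("rear corner",r.x)
s=st();info(s)
q=np.loadtxt("log.txt")
def fk(x,k):
    a,c,w=np.radians(k[1]),np.radians(k[1]-k[2]),np.radians(k[1]-k[2]+k[3])
    return x[0]+x[2]*np.sin(a)+x[3]*np.cos(c)+x[4]*np.cos(w)+x[5]*np.sin(c), x[1]+x[2]*np.cos(a)-x[3]*np.sin(c)-x[4]*np.sin(w)+x[5]*np.cos(c)
def f(x):
    o=[]
    for k in q:
        rr,zz=fk(x,k); o+=[np.sqrt(max(k[6]**2+k[7]**2-x[6]**2,0))-rr,k[8]-zz]
    return o
r=least_squares(f,[0,.3,.4,.4,.25,0,.06],x_scale=.1);print(r.x.round(3),np.abs(r.fun).max())
```

```text
rear corner [ 0.03585839 -0.04987963]
rear corner [0.03370581 0.04915136]
t 5.85 tcp [0.4791 0.2136 0.2459] holder xyz -0.1103 0.0001 0.2459 rot [ 179.99   25.2  -150.36] q [ 13.  -11.3 -32.6  44.4   7.  -15.1] F [ 0.5  0.6 -0.2] w 0.0855 ff 0.0
[-0.005  0.244  0.554  0.489  0.41   0.011  0.099] 0.00019819629232897817
```

```bash
cat > kin.py <<'E'
from h import *
def fkp(x,k):
    a,h,L1,L2,e,d4,D5,off=x; q=np.radians(k)
    c=q[1]-q[2]; w=c+q[3]
    p=np.array([a+L1*np.sin(q[1])+L2*np.cos(c)+e*np.sin(c),off,h+L1*np.cos(q[1])-L2*np.sin(c)+e*np.cos(c)])
    Rw=R.from_euler("y",w); p=p+Rw.apply([d4,0,0])+(Rw*R.from_euler("z",q[4])).apply([D5,0,0])
    R0=R.from_euler("z",q[0])
    # tool: z fwd; at q6=0 x down, y lateral
    B=R.from_matrix(np.array([[0,0,1],[0,1,0],[-1,0,0]]))
    return R0.apply(p),R0*Rw*R.from_euler("z",q[4])*B*R.from_euler("z",q[5])
def fit():
    q=np.loadtxt("log.txt")
    f=lambda x:np.r_[np.concatenate([fkp(x,k[:6])[0]-k[6:9] for k in q]),1e-3*(x[4]),1e-3*(x[5]-.11)]
    r=least_squares(f,[0,.244,.55,.49,0,.11,.3,.064],x_scale=.1); return r.x,np.abs(r.fun).max()
LO=np.array([-178.77,-48.84,-61.69,-111.58,-90,-180]);HI=np.array([178.77,107.48,71.31,123.2,87.43,180])
def ik(x,pos,Rt,q0):
    def f(q):
        p,Rr=fkp(x,q); return np.r_[(p-pos)*10,(R.from_matrix(Rt).inv()*Rr).as_rotvec()]
    r=least_squares(f,np.clip(q0,LO+1,HI-1),bounds=(LO,HI),x_scale=30.); return r.x,np.abs(r.fun).max()
def Rtilt(th,s=1,yaw=0):
    "tool pitched th deg below horizontal along u, tool y = s*(up-forward)"
    t=np.radians(th); uu=R.from_euler("z",yaw,degrees=True).apply(u); d=uu*np.cos(t)-np.array([0,0,np.sin(t)]); m=s*(uu*np.sin(t)+np.array([0,0,np.cos(t)]))
    return np.c_[np.cross(m,d),m,d]
E
python3 - <<'E'
from kin import *
x,e=fit();print(x.round(4),e)
q=np.loadtxt("log.txt")
for k in q[-3:]: print("rot err",np.degrees((fkp(x,k[:6])[1].inv()*R.from_euler("xyz",k[9:],degrees=True)).magnitude()))
for th in (35,40,45,50,55):
  for s in (1,-1):
    for nm,P in (("hook",H(-.055,0,.085)),("lift",H(-.03,0,.18)),("flip",H(-.08,0,.3)),("far",H(-.02,0,.12))):
        b=min((ik(x,P,Rtilt(th,s),np.array([15,0,-30,40,10,s2*90])) for s2 in(1,-1)),key=lambda t:t[1]); print(th,s,nm,b[0].round(0),round(b[1],3))
E
```

```text
[0.     0.2295 0.5482 0.49   0.0146 0.1022 0.2912 0.0645] 1.4599348941286193e-05
rot err 1.423866687964657e-14
rot err 1.839591484411523e-14
rot err 3.215952581008844e-14
35 1 hook [ 10.   8. -62. -32.  16.  78.] 0.019
35 1 lift [ 12.  -5. -55. -14.  15.  79.] 0.0
35 1 flip [  9. -23. -50.  10.  17.  78.] 0.0
35 1 far [ 12.   5. -57. -26.  14.  80.] 0.0
35 -1 hook [  10.    8.  -62.  -32.   16. -102.] 0.019
35 -1 lift [  12.   -5.  -55.  -14.   15. -101.] 0.0
35 -1 flip [   9.  -23.  -50.   10.   17. -102.] 0.0
35 -1 far [  12.    5.  -57.  -26.   14. -100.] 0.0
40 1 hook [ 11.   5. -59. -23.  14.  78.] 0.0
40 1 lift [ 12.  -5. -51.  -4.  13.  79.] 0.0
40 1 flip [ 10. -22. -45.  18.  15.  77.] 0.0
40 1 far [ 13.   3. -54. -16.  13.  79.] 0.0
40 -1 hook [  11.    5.  -59.  -23.   14. -102.] 0.0
40 -1 lift [  12.   -5.  -51.   -4.   13. -101.] 0.0
40 -1 flip [  10.  -22.  -45.   18.   15. -103.] 0.0
40 -1 far [  13.    3.  -54.  -16.   13. -101.] 0.0
45 1 hook [ 12.   3. -55. -12.  12.  77.] 0.0
45 1 lift [ 13.  -5. -47.   4.  12.  78.] 0.0
45 1 flip [ 11. -20. -41.  25.  13.  76.] 0.0
[... 344 characters left out ...]
 0.0
50 1 flip [ 12. -18. -37.  32.  11.  76.] 0.0
50 1 far [ 14.   2. -46.   3.  10.  78.] 0.0
50 -1 hook [  13.    3.  -52.   -3.   11. -103.] 0.0
50 -1 lift [  14.   -5.  -43.   13.   10. -102.] 0.0
50 -1 flip [  12.  -18.  -37.   32.   11. -104.] 0.0
50 -1 far [  14.    2.  -46.    3.   10. -102.] 0.0
55 1 hook [ 14.   3. -48.   6.   9.  77.] 0.0
55 1 lift [ 14.  -3. -39.  20.   9.  77.] 0.0
55 1 flip [ 13. -15. -33.  39.  10.  76.] 0.0
55 1 far [ 15.   3. -42.  11.   8.  78.] 0.0
55 -1 hook [  14.    3.  -48.    6.    9. -103.] 0.0
55 -1 lift [  14.   -3.  -39.   20.    9. -103.] 0.0
55 -1 flip [  13.  -15.  -33.   39.   10. -104.] 0.0
55 -1 far [  15.    3.  -42.   11.    8. -102.] 0.0
```

>>> step_arm:
  increments:
    - {"linear": [0, 0, 0], "dr": [0, -1, 0], "grip": -0.36}
    - {"linear": [0, 0, 0], "dr": [0, -1, 0], "grip": -0.36}
    - {"linear": [0, 0, 0], "dr": [0, -1, 0], "grip": -0.36}
    - {"linear": [0, 0, 0], "dr": [0, -1, 0], "grip": -0.36}
    - {"linear": [0, 0, 0], "dr": [0, 0, 1], "grip": -0.36}
    - {"linear": [0, 0, 0], "dr": [0, 0, 1], "grip": -0.36}
    - {"linear": [0, 0, 0], "dr": [0, 0, 1], "grip": -0.36}
    - {"linear": [0, 0, 0], "dr": [0, 0, 1], "grip": -0.36}
    - {"linear": [0, 0, 0], "dr": [0, 0, 1], "grip": -0.36}
    - {"linear": [0, 0, 0], "dr": [0, 0, 1], "grip": -0.36}

```text
time: 6.85
tcp_pos: [0.4807, 0.2141, 0.2462]
tcp_rot: [153.3, 37.7, 170.2]
contact_force: [-0.5, -0.2, 0.9]
grip_width: 0.0581
finger_force: 0.0
```

>>> step_arm:
  increments:
    - {"linear": [0, 0, 0], "dr": [0, 0, 1], "grip": -0.36}
    - {"linear": [0, 0, 0], "dr": [0, 0, 1], "grip": -0.36}
    - {"linear": [0, 0, 0], "dr": [0, 0, 1], "grip": -0.36}
    - {"linear": [0, 0, 0], "dr": [0, 0, 1], "grip": -0.36}
    - {"linear": [0, 0, 0], "dr": [0, 0, 1], "grip": -0.36}
    - {"linear": [0, 0, 0], "dr": [0, 0, 1], "grip": -0.36}
    - {"linear": [0, 0, 0], "dr": [0, 0, 1], "grip": -0.36}
    - {"linear": [0, 0, 0], "dr": [0, 0, 1], "grip": -0.36}
    - {"linear": [0, 0, 0], "dr": [0, 0, 1], "grip": -0.36}
    - {"linear": [0, 0, 0], "dr": [0, 0, 1], "grip": -0.36}

```text
time: 7.85
tcp_pos: [0.4807, 0.2141, 0.2462]
tcp_rot: [135.4, 6.9, 126.6]
contact_force: [0.8, -0.2, -0.4]
grip_width: 0.0578
finger_force: 0.0
```

>>> step_arm:
  increments:
    - {"linear": [0, 0, 0], "dr": [0, 0, 1], "grip": -0.36}
    - {"linear": [0, 0, 0], "dr": [0, 0, 1], "grip": -0.36}
    - {"linear": [0, 0, 0], "dr": [0, 0, 0], "grip": -0.36}

```text
time: 8.15
tcp_pos: [0.4807, 0.2141, 0.2463]
tcp_rot: [135.0, -0.0, 119.7]
contact_force: [0.3, -0.6, 0.4]
grip_width: 0.0583
finger_force: 0.0
```

Run:
```python
from kin import *
s=st();info(s);go(H(-.104,0,.101),Rtilt(45),s)
s,f=shot("scene","pics/s5.png")
import cv2
cv2.imwrite("pics/s5c.png",cv2.resize(f[60:260,160:420],(780,600),interpolation=cv2.INTER_CUBIC))
```

```text
t 8.15 tcp [0.4807 0.2141 0.2463] holder xyz -0.1086 -0.0003 0.2463 rot [ 1.3499e+02 -1.0000e-02  1.1967e+02] q [  8.8 -20.8 -48.6  19.2  14.6  74.9] F [ 0.3 -0.6  0.4] w 0.0583 ff 0.0
turn [ 0.   -0.01  0.01]
shift cur [ 0.005 -1.989  2.12 ] after turn [ 0.005 -1.989  2.12 ]
```

>>> step_arm:
  increments:
    - {"linear": [0, -0.5, 0.53], "dr": [0, 0, 0], "grip": -0.36}
    - {"linear": [0, -0.5, 0.53], "dr": [0, 0, 0], "grip": -0.36}
    - {"linear": [0, -0.5, 0.53], "dr": [0, 0, 0], "grip": -0.36}
    - {"linear": [0, -0.49, 0.53], "dr": [0, 0, 0], "grip": -0.36}
    - {"linear": [0, 0, 0], "dr": [0, 0, 0], "grip": -0.36}
    - {"linear": [0, 0, 0.3], "dr": [0, 0, 0], "grip": -0.36}
    - {"linear": [0, 0, 0.3], "dr": [0, 0, 0], "grip": -0.36}
    - {"linear": [0, 0, 0.2], "dr": [0, 0, 0], "grip": -0.36}
    - {"linear": [0, 0, 0.2], "dr": [0, 0, 0], "grip": -0.36}
    - {"linear": [0, 0, 0], "dr": [0, 0, 0], "grip": -0.36}

```text
time: 9.2
tcp_pos: [0.5175, 0.2346, 0.0676]
tcp_rot: [134.8, 0.1, 119.7]
contact_force: [-0.1, 0.2, 0.1]
grip_width: 0.0581
finger_force: 0.0
```

Run:
```python
from kin import *
s=st();info(s);go(H(-.0615,0,.0725),Rtilt(45),s)
_,f=shot("scene","pics/s6.png");s,g=shot("wrist","pics/w6.png")
import cv2
cv2.imwrite("pics/m6.png",np.hstack([cv2.resize(f[100:230,230:360],(390,390),interpolation=cv2.INTER_CUBIC),cv2.resize(g[:,:],(400,250)).copy() if 0 else cv2.resize(g[5:395,125:535],(410,390))]))
```

```text
t 9.2 tcp [0.5175 0.2346 0.0676] holder xyz -0.0665 -0.0007 0.0676 rot [1.3479e+02 9.0000e-02 1.1972e+02] q [ 11.2   5.1 -57.6 -16.4  13.   76.6] F [-0.1  0.2  0.1] w 0.0581 ff 0.0
turn [ 0.04 -0.    0.03]
shift cur [0.013 0.14  0.001] after turn [0.014 0.14  0.001]
```

View pics/m6.png

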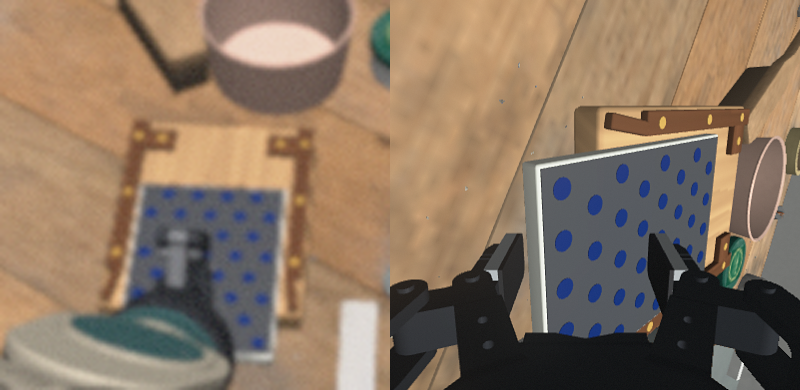

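The wrist view shows the lower finger under the front edge at (510,270) and the upper finger above the plate at (660,270). Next I tip the plate up about its rear edge.

>>> step_arm:
  increments:
    - {"linear": [0, 0.12, 0], "dr": [0, 0, 0], "grip": -0.36}
    - {"linear": [0, 0.1, 0], "dr": [0, 0, 0], "grip": -0.36}
    - {"linear": [0, 0.17, -0.11], "dr": [0, 0, 0], "grip": -0.36}
    - {"linear": [0, 0.17, -0.11], "dr": [0, 0, 0], "grip": -0.36}
    - {"linear": [0, 0.19, -0.09], "dr": [0, 0, 0], "grip": -0.36}
    - {"linear": [0, 0.19, -0.09], "dr": [0, 0, 0], "grip": -0.36}
    - {"linear": [0, 0, 0], "dr": [0, 0, 0], "grip": -0.36}

```text
time: 10.0
tcp_pos: [0.5335, 0.2438, 0.1157]
tcp_rot: [134.7, 0.1, 119.7]
contact_force: [0.7, -0.1, -1.5]
grip_width: 0.0581
finger_force: 0.5
```

Run:
```python
from kin import *
s,g=shot("wrist","pics/w7.png");info(s)
import cv2
_,f=shot("scene","pics/s7.png")
# dots-based check: blue centroids area
for nm,im in(("w",g),("s",f)):
    h=cv2.cvtColor(im,cv2.COLOR_BGR2HSV);mk=cv2.inRange(h,(105,120,60),(130,255,255));ys,xs=np.nonzero(mk);print(nm,len(xs),np.percentile(xs,[1,50,99]),np.percentile(ys,[1,50,99]))
```

```text
t 10.0 tcp [0.5335 0.2438 0.1157] holder xyz -0.0481 -0.0005 0.1157 rot [1.3471e+02 8.0000e-02 1.1968e+02] q [ 12.1  -0.1 -53.3  -7.1  12.4  77.4] F [ 0.7 -0.1 -1.5] w 0.0581 ff 0.4994349041953683
w 2878 [272.   318.   374.23] [156. 241. 334.]
s 1427 [252. 499. 528.] [178.26 351.   394.  ]
```

>>> step_arm:
  increments:
    - {"linear": [0, 0.2, -0.06], "dr": [0, 0, 0], "grip": -0.36}
    - {"linear": [0, 0.2, -0.06], "dr": [0, 0, 0], "grip": -0.36}
    - {"linear": [0, 0.21, -0.03], "dr": [0, 0, 0], "grip": -0.36}
    - {"linear": [0, 0.21, -0.03], "dr": [0, 0, 0], "grip": -0.36}
    - {"linear": [0, 0.28, 0], "dr": [0, 0, 0], "grip": -0.36}
    - {"linear": [0, 0.28, 0], "dr": [0, 0, 0], "grip": -0.36}
    - {"linear": [0, 0, 0], "dr": [0, 0, 0], "grip": -0.36}
    - {"linear": [0, 0, 0], "dr": [0, 0, 0], "grip": -0.36}

```text
time: 10.9
tcp_pos: [0.5693, 0.2646, 0.1688]
tcp_rot: [134.9, 0.0, 119.7]
contact_force: [-0.7, -1.5, -1.5]
grip_width: 0.0581
finger_force: 0.5
```

Run:
```python
from kin import *
s,g=shot("wrist","pics/w8.png");info(s)
import cv2
_,f=shot("scene","pics/s8.png")
cv2.imwrite("pics/m8.png",np.hstack([cv2.resize(f[100:230,230:360],(390,390),interpolation=cv2.INTER_CUBIC),cv2.resize(g[5:395,125:535],(410,390))]))
```

```text
t 10.9 tcp [0.5693 0.2646 0.1688] holder xyz -0.0066 -0.0002 0.1688 rot [1.3491e+02 2.0000e-02 1.1967e+02] q [ 13.8  -1.7 -45.6   2.1  11.1  78.7] F [-0.7 -1.5 -1.5] w 0.0581 ff 0.46922022476792336
```

View pics/m8.png

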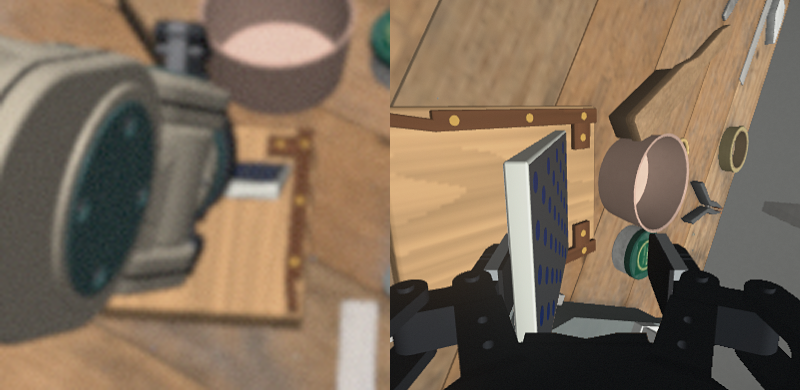

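The plate leans on the lower finger, nearly parallel to the pads, with its front edge between (510,160) and (525,340). I close now.

>>> step_arm:
  increments:
    - {"linear": [0, -0.06, 0.06], "dr": [0, 0, 0], "grip": -0.2}
    - {"linear": [0, -0.1, 0.06], "dr": [0, 0, 0], "grip": 0.0}
    - {"linear": [0, -0.1, 0], "dr": [0, 0, 0], "grip": 0.2}
    - {"linear": [0, -0.1, 0], "dr": [0, 0, 0], "grip": 0.4}
    - {"linear": [0, -0.08, 0], "dr": [0, 0, 0], "grip": 0.6}
    - {"linear": [0, -0.04, 0], "dr": [0, 0, 0], "grip": 1}
    - {"linear": [0, 0, 0], "dr": [0, 0, 0], "grip": 1}
    - {"linear": [0, 0, 0], "dr": [0, 0, 0], "grip": 1}
    - {"linear": [0, 0, 0], "dr": [0, 0, 0], "grip": 1}
  force: 80

```text
time: 11.9
tcp_pos: [0.5593, 0.2586, 0.149]
tcp_rot: [134.7, 0.0, 119.7]
contact_force: [2.6, 1.6, 3.0]
grip_width: 0.008
finger_force: 77.8
```

Run:
```python
from kin import *
s=st();info(s);go(H(-.08,0,.30),Rtilt(45),s)
```

```text
t 11.9 tcp [0.5593 0.2586 0.149 ] holder xyz -0.0183 -0.0004 0.149 rot [1.3472e+02 5.0000e-02 1.1968e+02] q [ 13.3  -0.9 -48.2  -1.4  11.5  78.3] F [2.6 1.6 3. ] w 0.008 ff 77.84633874893188
turn [ 0.06 -0.01  0.02]
shift cur [ 0.008  1.277 -3.002] after turn [ 0.009  1.262 -3.008]
```

>>> step_arm:
  increments:
    - {"linear": [0, 0.2, -0.2], "dr": [0, 0, 0], "grip": 1}
    - {"linear": [0, 0.35, -0.35], "dr": [0, 0, 0], "grip": 1}
    - {"linear": [0, 0.4, -0.4], "dr": [0, 0, 0], "grip": 1}
    - {"linear": [0, 0.32, -0.4], "dr": [0, 0, 0], "grip": 1}
    - {"linear": [0, 0, -0.4], "dr": [0, 0, 0], "grip": 1}
    - {"linear": [0, 0, -0.5], "dr": [0, 0, 0], "grip": 1}
    - {"linear": [0, 0, -0.45], "dr": [0, 0, 0], "grip": 1}
    - {"linear": [0, 0, -0.3], "dr": [0, 0, 0], "grip": 1}
    - {"linear": [0, 0, 0], "dr": [0, 0, 0], "grip": 1}
    - {"linear": [0, 0, 0], "dr": [0, 0, 0], "grip": 1}

```text
time: 12.9
tcp_pos: [0.5032, 0.2272, 0.2957]
tcp_rot: [135.2, -0.0, 119.6]
contact_force: [-0.3, -0.1, -2.4]
grip_width: 0.0081
finger_force: 78.5
```

Run:
```python
from kin import *
s,g=shot("wrist","pics/w9.png");info(s)
import cv2
cv2.imwrite("pics/w9c.png",cv2.resize(g[:,200:440],(480,800))[:600])
```

```text
t 12.9 tcp [0.5032 0.2272 0.2957] holder xyz -0.0826 0.0 0.2957 rot [ 1.3517e+02 -5.0000e-02  1.1962e+02] q [ 10.5 -20.1 -41.8  25.1  13.4  76.2] F [-0.3 -0.1 -2.4] w 0.0081 ff 78.49644899368286
```

View pics/w9c.png

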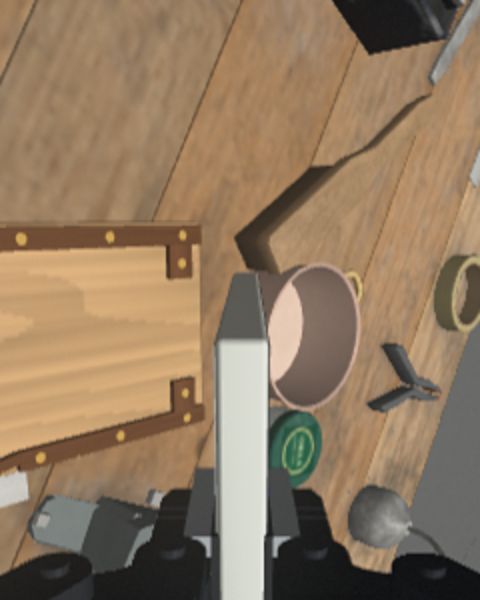

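The plate is held. The front edge strip runs from (309..334,170) downward and its far corner is near (322,136) in the full picture. I'll fit the in-hand pose numerically.

Run:
```python
from kin import *
import cv2
g=cv2.imread("pics/w9.png").astype(int)
print("col322",[(v,g[v,322].tolist()) for v in list(range(128,142,2))+list(range(164,176,2))])
for v in (150,175,200,230): print(v,[(c,int(g[v,c].sum()//3)) for c in range(302,342,2)])
# predicted for a few poses
def P(x,z,y): 
    p=np.array([[x,y,z]]); return projc(*WC,TTC,p)[0].round(1)
for x,zf in((.05,-.028),(.047,-.03),(.044,-.028),(.044,-.033)):
    print(x,zf,[P(x,zf,y) for y in(-.0045,.0045)],[P(x,zf+.14,y) for y in(-.0045,.0045)])
```

```text
col322 [(128, [34, 42, 50]), (130, [48, 67, 82]), (132, [79, 112, 145]), (134, [95, 135, 176]), (136, [87, 107, 126]), (138, [83, 88, 90]), (140, [81, 88, 89]), (164, [84, 90, 91]), (166, [84, 90, 92]), (168, [81, 87, 89]), (170, [156, 166, 165]), (172, [200, 210, 208]), (174, [209, 219, 217])]
150 [(302, 116), (304, 110), (306, 119), (308, 124), (310, 129), (312, 124), (314, 86), (316, 88), (318, 88), (320, 87), (322, 87), (324, 87), (326, 88), (328, 85), (330, 137), (332, 92), (334, 92), (336, 90), (338, 177), (340, 204)]
175 [(302, 127), (304, 117), (306, 138), (308, 99), (310, 192), (312, 211), (314, 210), (316, 212), (318, 213), (320, 215), (322, 214), (324, 216), (326, 217), (328, 218), (330, 218), (332, 230), (334, 90), (336, 210), (338, 205), (340, 204)]
200 [(302, 130), (304, 125), (306, 132), (308, 89), (310, 181), (312, 211), (314, 211), (316, 212), (318, 213), (320, 214), (322, 215), (324, 216), (326, 217), (328, 217), (330, 218), (332, 231), (334, 82), (336, 143), (338, 116), (340, 99)]
230 [(302, 134), (304, 136), (306, 140), (308, 100), (310, 168), (312, 208), (314, 210), (316, 212), (318, 213), (320, 213), (322, 214), (324, 216), (326, 216), (328, 216), (330, 218), (332, 236), (334, 57), (336, 80), (338, 82), (340, 69)]
0.05 -0.028 [array([305.9, 152.1]), array([331.3, 152.1])] [array([313.9, 129.1]), array([325.5, 129.1])]
0.047 -0.03 [array([305.7, 161.4]), array([331.4, 161.4])] [array([313.9, 133.2]), array([325.5, 133.2])]
0.044 -0.028 [array([306.1, 168.8]), array([331.1, 168.9])] [array([313.9, 137. ]), array([325.5, 137. ])]
0.044 -0.033 [array([305.4, 171.4]), array([331.6, 171.4])] [array([313.8, 137.5]), array([325.6, 137.5])]
```

```bash
python3 - <<'E'
from kin import *
s=dict(tcp_pos=np.array([0.5032,0.2272,0.2957]),tcp_rot=np.array([135.17,-.05,119.62]))
print("pred",wproj(s,[H(.097,.0653,.08),H(.097,-.0653,.08),H(.071,.0325,.08),H(.071,-.0325,.08)]).round(1).tolist())
print("seen approx [300,113.5],[301.5,207],[283,139],[286,190]")
E
python3 - <<'E'
import cv2
g=cv2.imread("pics/w9.png").astype(int)
for c in (288,292,296): print(c,[(v,g[v,c].tolist()) for v in list(range(106,144,3))+list(range(184,216,3))])
E
```

```text
pred [[300.5, 109.2], [302.0, 208.0], [285.1, 136.7], [286.5, 187.8]]
seen approx [300,113.5],[301.5,207],[283,139],[286,190]
288 [(106, [88, 125, 163]), (109, [93, 131, 171]), (112, [86, 120, 155]), (115, [50, 71, 105]), (118, [51, 73, 108]), (121, [52, 75, 110]), (124, [57, 84, 124]), (127, [56, 83, 123]), (130, [58, 83, 122]), (133, [58, 82, 122]), (136, [58, 85, 124]), (139, [96, 137, 177]), (142, [112, 159, 197]), (184, [122, 173, 215]), (187, [116, 163, 203]), (190, [42, 59, 86]), (193, [57, 81, 119]), (196, [61, 85, 122]), (199, [60, 84, 121]), (202, [58, 83, 119]), (205, [59, 83, 120]), (208, [53, 74, 106]), (211, [55, 78, 112]), (214, [75, 108, 144])]
292 [(106, [91, 128, 167]), (109, [97, 136, 176]), (112, [79, 112, 143]), (115, [60, 99, 135]), (118, [89, 172, 214]), (121, [48, 72, 105]), (124, [53, 77, 114]), (127, [54, 77, 113]), (130, [78, 147, 187]), (133, [67, 116, 154]), (136, [54, 79, 115]), (139, [96, 135, 172]), (142, [110, 156, 194]), (184, [125, 176, 219]), (187, [120, 169, 211]), (190, [57, 80, 117]), (193, [57, 80, 116]), (196, [91, 172, 214]), (199, [62, 91, 128]), (202, [57, 81, 118]), (205, [56, 78, 115]), (208, [88, 165, 206]), (211, [59, 86, 119]), (214, [92, 130, 169])]
296 [(106, [86, 121, 157]), (109, [82, 114, 149]), (112, [81, 114, 148]), (115, [52, 77, 112]), (118, [50, 74, 108]), (121, [46, 68, 103]), (124, [124, 174, 216]), (127, [113, 159, 198]), (130, [107, 151, 186]), (133, [96, 136, 168]), (136, [93, 132, 165]), (139, [115, 162, 201]), (142, [109, 154, 192]), (184, [125, 175, 218]), (187, [116, 163, 203]), (190, [52, 73, 106]), (193, [52, 75, 106]), (196, [54, 75, 107]), (199, [54, 76, 108]), (202, [52, 74, 105]), (205, [57, 80, 115]), (208, [55, 75, 107]), (211, [61, 85, 117]), (214, [101, 140, 181])]
```

>>> step_arm:
  increments:
    - {"linear": [0, 0, 0], "dr": [0, 0, -1], "grip": 1}
    - {"linear": [0, 0, 0], "dr": [0, 0, -1], "grip": 1}
    - {"linear": [0, 0, 0], "dr": [0, 0, -1], "grip": 1}
    - {"linear": [0, 0, 0], "dr": [0, 0, -1], "grip": 1}
    - {"linear": [0, 0, 0], "dr": [0, 0, -1], "grip": 1}
    - {"linear": [0, 0, 0], "dr": [0, 0, -1], "grip": 1}
    - {"linear": [0, 0, 0], "dr": [0, 0, -1], "grip": 1}
    - {"linear": [0, 0, 0], "dr": [0, 0, -1], "grip": 1}
    - {"linear": [0, 0, 0], "dr": [0, 0, -1], "grip": 1}
    - {"linear": [0, 0, 0], "dr": [0, 0, -1], "grip": 1}

```text
time: 13.95
tcp_pos: [0.5037, 0.2276, 0.2952]
tcp_rot: [147.5, 32.7, 160.1]
contact_force: [-0.0, 0.2, -3.5]
grip_width: 0.0082
finger_force: 78.6
```

>>> step_arm:
  increments:
    - {"linear": [0, 0, 0], "dr": [0, 0, -1], "grip": 1}
    - {"linear": [0, 0, 0], "dr": [0, 0, -1], "grip": 1}
    - {"linear": [0, 0, 0], "dr": [0, 0, -1], "grip": 1}
    - {"linear": [0, 0, 0], "dr": [0, 0, -1], "grip": 1}
    - {"linear": [0, 0, 0], "dr": [0, 0, -1], "grip": 1}
    - {"linear": [0, 0, 0], "dr": [0, 0, -1], "grip": 1}
    - {"linear": [0, 0, 0], "dr": [0, 0, -1], "grip": 1}
    - {"linear": [0, 0, 0], "dr": [0, 0, -1], "grip": 1}
    - {"linear": [0, 0, 0], "dr": [0, 0, -1], "grip": 1}
    - {"linear": [0, 0, 0], "dr": [0, 0, -1], "grip": 1}

```text
time: 14.95
tcp_pos: [0.5038, 0.2276, 0.2952]
tcp_rot: [-170.1, 43.9, -136.2]
contact_force: [0.4, -0.5, -2.7]
grip_width: 0.0081
finger_force: 78.6
```

>>> step_arm:
  increments:
    - {"linear": [0, 0, 0], "dr": [0, 0, -1], "grip": 1}
    - {"linear": [0, 0, 0], "dr": [0, 0, -1], "grip": 1}
    - {"linear": [0, 0, 0], "dr": [0, 0, -1], "grip": 1}
    - {"linear": [0, 0, 0], "dr": [0, 0, -1], "grip": 1}
    - {"linear": [0, 0, 0], "dr": [0, 0, -1], "grip": 1}
    - {"linear": [0, 0, 0], "dr": [0, 0, -1], "grip": 1}
    - {"linear": [0, 0, 0], "dr": [0, 0, -1], "grip": 1}
    - {"linear": [0, 0, 0], "dr": [0, 0, -1], "grip": 1}
    - {"linear": [0, 0, 0], "dr": [0, 0, -1], "grip": 1}
    - {"linear": [0, 0, 0], "dr": [0, 0, -1], "grip": 1}

```text
time: 15.95
tcp_pos: [0.5037, 0.2276, 0.2952]
tcp_rot: [-139.3, 20.6, -82.5]
contact_force: [-0.9, -0.3, -2.7]
grip_width: 0.0079
finger_force: 78.5
```

>>> step_arm:
  increments:
    - {"linear": [0, 0, 0], "dr": [0, 0, -1], "grip": 1}
    - {"linear": [0, 0, 0], "dr": [0, 0, -1], "grip": 1}
    - {"linear": [0, 0, 0], "dr": [0, 0, -1], "grip": 1}
    - {"linear": [0, 0, 0], "dr": [0, 0, -1], "grip": 1}
    - {"linear": [0, 0, 0], "dr": [0, 0, -1], "grip": 1}
    - {"linear": [0, 0, 0], "dr": [0, 0, -1], "grip": 1}
    - {"linear": [0, 0, 0], "dr": [0, 0, 0], "grip": 1}
    - {"linear": [0, 0, 0], "dr": [0, 0, 0], "grip": 1}

```text
time: 16.75
tcp_pos: [0.504, 0.2277, 0.2962]
tcp_rot: [-135.1, 0.1, -60.4]
contact_force: [0.2, -0.4, -2.9]
grip_width: 0.008
finger_force: 78.5
```

Run:
```python
from kin import *
import cv2
s,g=shot("wrist","pics/w10.png");info(s)
x,e=fit();print(e)
pr=wproj(s,[H(.097,.0653,.08),H(.097,-.0653,.08),H(.071,.0325,.08),H(.071,-.0325,.08),H(.097,.0325,.08),H(.097,-.0325,.08)]);print("pred",pr.round(1).tolist())
g=g.astype(int)
c0=int(pr[2][0]); 
for c in (c0,c0-6,c0+6): 
    print("col",c," ".join(f"{v}:{g[v,c,2]}" for v in range(100,225,2)))
print("plate col322"," ".join(f"{v}:{g[v,322].sum()//3}" for v in range(120,180,2)))
print("row200"," ".join(f"{c}:{g[200,c].sum()//3}" for c in range(300,344,2)))
```

```text
t 16.75 tcp [0.504  0.2277 0.2962] holder xyz -0.0817 0.0 0.2962 rot [-1.3511e+02  1.2000e-01 -6.0410e+01] q [  10.5  -20.   -41.7   25.1   13.4 -103.7] F [ 0.2 -0.4 -2.9] w 0.008 ff 78.46998810768127
1.459997993627551e-05
pred [[339.1, 207.6], [340.6, 108.7], [354.5, 187.5], [356.0, 136.2], [339.4, 184.3], [340.2, 135.1]]
col 354 100:164 102:167 104:167 106:164 108:163 110:101 112:105 114:105 116:102 118:114 120:121 122:121 124:121 126:120 128:117 130:120 132:124 134:123 136:164 138:212 140:216 142:208 144:203 146:203 148:196 150:206 152:216 154:207 156:195 158:192 160:194 162:195 164:195 166:206 168:203 170:201 172:201 174:206 176:204 178:201 180:198 182:194 184:199 186:161 188:112 190:120 192:118 194:118 196:117 198:117 200:117 202:117 204:105 206:110 208:104 210:114 212:106 214:151 216:155 218:154 220:156 222:155 224:155
col 348 100:167 102:165 104:171 106:177 108:161 110:100 112:105 114:107 116:108 118:109 120:105 122:104 124:104 126:104 128:103 130:105 132:106 134:106 136:165 138:213 140:213 142:207 144:202 146:203 148:197 150:215 152:213 154:201 156:193 158:193 160:192 162:199
[... 481 characters left out ...]
56:198 158:192 160:195 162:196 164:196 166:193 168:202 170:203 172:202 174:206 176:207 178:205 180:202 182:198 184:198 186:206 188:209 190:204 192:208 194:213 196:203 198:192 200:192 202:210 204:80 206:108 208:108 210:103 212:114 214:152 216:154 218:154 220:155 222:154 224:157
plate col322 120:91 122:90 124:91 126:90 128:89 130:89 132:88 134:88 136:97 138:100 140:99 142:102 144:100 146:101 148:101 150:101 152:102 154:100 156:102 158:101 160:101 162:103 164:102 166:102 168:99 170:182 172:207 174:210 176:211 178:211
row200 300:133 302:131 304:128 306:133 308:205 310:220 312:214 314:214 316:213 318:212 320:212 322:212 324:210 326:209 328:209 330:211 332:126 334:79 336:126 338:130 340:130 342:62
```

```bash
sed -i 's/O=np.array(\[.575,.268,0\])/O=np.array([.5756,.2669,0])/' h.py
python3 - <<'E'
from kin import *
x,e=fit(); s=st(); info(s)
for th in (30,33,35,38,40):
    t=np.radians(th); dx,dz=np.cos(t),-np.sin(t); mx,mz=np.sin(t),np.cos(t)
    for nm,(fx,fz) in dict(rear=(.03-.14*np.cos(t),.075+.14*np.sin(t)),flat=(-.11,.075)).items():
        ins=.029 if nm=="rear" else .025; half=.0045 if nm=="rear" else .018
        P=H(fx+ins*dx+half*mx,-.005,fz+ins*dz+half*mz)
        q,er=ik(x,P,Rtilt(th,-1),s["qpos"]); print(th,nm,q.round(0),round(er,4))
go(H(-.058,-.005,.155),Rtilt(35,-1),s)
E
```

```text
t 16.8 tcp [0.5041 0.2277 0.2966] holder xyz -0.0815 0.0012 0.2966 rot [-1.3507e+02  1.0000e-01 -6.0400e+01] q [  10.5  -20.   -41.7   25.1   13.4 -103.7] F [ 0.4  0.2 -2.6] w 0.0081 ff 78.46905827522278
30 rear [   8.   -1.  -62.  -25.   19. -103.] 0.0618
30 flat [   6.    5.  -62.  -25.   21. -106.] 0.1516
33 rear [   8.   -1.  -62.  -26.   18. -102.] 0.0033
33 flat [   7.    5.  -62.  -25.   19. -105.] 0.1098
35 rear [   9.   -2.  -60.  -21.   17. -102.] 0.0
35 flat [   8.    5.  -62.  -25.   18. -105.] 0.0813
38 rear [  10.   -4.  -57.  -14.   16. -103.] 0.0
38 flat [   8.    5.  -62.  -24.   17. -104.] 0.038
40 rear [  10.   -4.  -55.   -9.   15. -103.] 0.0
40 flat [   9.    5.  -62.  -24.   16. -104.] 0.0088
turn [ 2.01  0.01 -0.02]
shift cur [0.129 1.666 2.337] after turn [0.124 2.05  2.01 ]
```

Run:
```python
from kin import *
go(H(-.044,-.006,.160),Rtilt(40,-1))
```

```text
turn [ 1.01  0.01 -0.02]
shift cur [0.149 1.397 2.464] after turn [0.144 1.61  2.331]
```

>>> step_arm:
  increments:
    - {"linear": [0, 0, 0], "dr": [1, 0, -0.02], "grip": 1}
    - {"linear": [0.03, 0.35, 0.5], "dr": [0, 0, 0], "grip": 1}
    - {"linear": [0.03, 0.35, 0.5], "dr": [0, 0, 0], "grip": 1}
    - {"linear": [0.03, 0.35, 0.5], "dr": [0, 0, 0], "grip": 1}
    - {"linear": [0.03, 0.3, 0.45], "dr": [0, 0, 0], "grip": 1}
    - {"linear": [0.02, 0.2, 0.28], "dr": [0, 0, 0], "grip": 1}
    - {"linear": [0, 0.06, 0.1], "dr": [0, 0, 0], "grip": 1}
    - {"linear": [0, 0, 0], "dr": [0, 0, 0], "grip": 1}
    - {"linear": [0, 0, 0], "dr": [0, 0, 0], "grip": 1}

```text
time: 17.7
tcp_pos: [0.5414, 0.2403, 0.1626]
tcp_rot: [-129.9, -0.1, -60.3]
contact_force: [0.6, 0.1, -1.4]
grip_width: 0.0081
finger_force: 79.1
```

Run:
```python
from kin import *
s,g=shot("wrist","pics/w11.png");info(s);g=g.astype(int)
for nm,y in(("inner-n",-.053),("outer-n",-.0653),("inner+n",.053)): print(nm,wproj(s,[H(a,y,.08) for a in(-.02,.0,.02,.04,.06,.071)]).round(1).tolist())
d=Ttool(s)
for x0 in(-.0056,-.0045):
    print("plate rear corners pred",wproj(s,[(d@np.array([a,b,.111,1]))[:3] for a in(.05+x0,-.05+x0) for b in(-.0045,.0045)]).round(1).tolist())
    print(" holder coords",[[round(float(v),4) for v in((q-O)@u,(q-O)@n,q[2])] for q in [(d@np.array([a,.0045,.111,1]))[:3] for a in(.05+x0,-.05+x0)]])
print("col322"," ".join(f"{v}:{g[v,322].sum()//3}" for v in range(120,180,2)))
for c in (345,360,375,390,300,290): print("col",c," ".join(f"{v}:{g[v,c,2]}/{g[v,c,0]}" for v in range(60,160,3)))
```

```text
t 17.7 tcp [0.5414 0.2403 0.1626] holder xyz -0.0429 -0.0062 0.1626 rot [-1.2986e+02 -9.0000e-02 -6.0270e+01] q [  10.5   -4.8  -53.5   -7.3   14.6 -102.7] F [ 0.6  0.1 -1.4] w 0.0081 ff 79.05889391899109
inner-n [[394.5, 138.0], [371.2, 136.1], [350.9, 134.4], [332.9, 132.9], [316.9, 131.5], [308.8, 130.8]]
outer-n [[395.7, 118.6], [372.0, 117.9], [351.3, 117.3], [333.1, 116.8], [316.9, 116.4], [308.7, 116.1]]
inner+n [[385.3, 283.4], [365.1, 273.2], [347.3, 264.1], [331.2, 255.9], [316.8, 248.5], [309.5, 244.8]]
plate rear corners pred [[313.9, 136.5], [325.5, 136.6], [314.4, 254.9], [324.9, 254.9]]
 holder coords [[0.0395, -0.0505, 0.0881], [0.0393, 0.0495, 0.0879]]
plate rear corners pred [[313.9, 135.1], [325.5, 135.1], [314.4, 253.8], [324.9, 253.8]]
 holder coords [[0.0395, -0.0516, 0.0881], [0.0393, 0.0484, 0.0879]]
col322 120:75 122:76 124:77 126:76 128:74 130:73 132:75 134:125 136:124 138:102 140:101 142:101 144:100 146:101 148:102 150:101 152:103 154:101 156:102 158:101 160:102 162:102 164:103 166:102 168:100 170:177 172:201 174:204 176:204 178:202
col 345 60:145/85 63:142
[... 1530 characters left out ...]
2:169/100 75:167/98 78:168/100 81:168/101 84:166/100 87:156/94 90:155/91 93:160/95 96:165/98 99:168/99 102:166/96 105:163/93 108:151/85 111:93/55 114:154/81 117:166/94 120:106/50 123:106/49 126:106/49 129:111/52 132:103/49 135:101/48 138:101/47 141:103/49 144:100/47 147:100/48 150:101/47 153:94/43 156:211/118 159:216/122
col 290 60:165/97 63:168/100 66:170/101 69:172/103 72:173/105 75:176/105 78:170/101 81:166/98 84:164/96 87:168/98 90:170/100 93:170/101 96:167/100 99:163/99 102:164/99 105:170/102 108:106/75 111:102/77 114:103/76 117:103/77 120:105/78 123:106/78 126:107/80 129:106/79 132:106/80 135:105/78 138:105/79 141:105/79 144:107/80 147:105/79 150:105/80 153:103/78 156:103/77 159:102/77
```

>>> step_arm:
  increments:
    - {"linear": [-0.026, 0.07, 0.06], "dr": [0, 0, 0], "grip": 1}
    - {"linear": [0, 0.05, 0.04], "dr": [0, 0, 0], "grip": 1}
    - {"linear": [0, 0.03, 0.025], "dr": [0, 0, 0], "grip": 1}
    - {"linear": [0, 0.015, 0.013], "dr": [0, 0, 0], "grip": 1}
    - {"linear": [0, 0, 0], "dr": [0, 0, 0], "grip": 1}

```text
time: 18.25
tcp_pos: [0.5398, 0.2412, 0.1503]
tcp_rot: [-130.0, -0.1, -60.3]
contact_force: [-0.4, 0.1, -2.5]
grip_width: 0.0078
finger_force: 79.2
```

>>> step_arm:
  increments:
    - {"linear": [0, 0.015, 0.013], "dr": [0, 0, 0], "grip": 1}
    - {"linear": [0, 0, 0], "dr": [0, 0, 0], "grip": 1}

```text
time: 18.45
tcp_pos: [0.54, 0.2412, 0.1496]
tcp_rot: [-130.0, -0.1, -60.3]
contact_force: [0.3, 0.2, -2.8]
grip_width: 0.0079
finger_force: 79.2
```

Run:
```python
from kin import *
s=st();info(s);d=Ttool(s);q=(d@np.array([-.005,.0045,.111,1]))[:3]; print("rear mid",(q-O)@u,(q-O)@n,q[2])
```

```text
t 18.45 tcp [0.54   0.2412 0.1496] holder xyz -0.0436 -0.0048 0.1496 rot [-1.2996e+02 -7.0000e-02 -6.0280e+01] q [  10.7   -3.2  -54.4   -9.6   14.5 -102.6] F [ 0.3  0.2 -2.8] w 0.0079 ff 79.24554705619812
rear mid 0.03856035122314461 0.0003038305336903853 0.0748327910740346
```

>>> step_arm:
  increments:
    - {"linear": [0, 0.012, 0.01], "dr": [0, 0, 0], "grip": 1}
    - {"linear": [0, 0.012, 0.01], "dr": [0, 0, 0], "grip": 1}
    - {"linear": [0, 0, 0], "dr": [0, 0, 0], "grip": 1}

```text
time: 18.75
tcp_pos: [0.5399, 0.2412, 0.1479]
tcp_rot: [-130.0, -0.1, -60.3]
contact_force: [0.3, 0.6, -2.8]
grip_width: 0.008
finger_force: 79.2
```

>>> step_arm:
  increments:
    - {"linear": [0, 0.012, 0.01], "dr": [0, 0, 0], "grip": 1}
    - {"linear": [0, 0.012, 0.01], "dr": [0, 0, 0], "grip": 1}
    - {"linear": [0, 0, 0], "dr": [0, 0, 0], "grip": 1}

```text
time: 19.05
tcp_pos: [0.5399, 0.2412, 0.1463]
tcp_rot: [-130.0, -0.1, -60.3]
contact_force: [-0.4, -0.4, -2.7]
grip_width: 0.0082
finger_force: 79.2
```

>>> step_arm:
  increments:
    - {"linear": [0, 0.012, 0.01], "dr": [0, 0, 0], "grip": 1}
    - {"linear": [0, 0.012, 0.01], "dr": [0, 0, 0], "grip": 1}
    - {"linear": [0, 0, 0], "dr": [0, 0, 0], "grip": 1}

```text
time: 19.35
tcp_pos: [0.5405, 0.2414, 0.1456]
tcp_rot: [-129.9, -0.1, -60.3]
contact_force: [-0.6, -0.8, -1.5]
grip_width: 0.008
finger_force: 79.8
```

>>> step_arm:
  increments:
    - {"linear": [0, 0.012, 0.01], "dr": [0, 0, 0], "grip": 1}
    - {"linear": [0, 0.012, 0.01], "dr": [0, 0, 0], "grip": 1}
    - {"linear": [0, 0, 0], "dr": [0, 0, 0], "grip": 1}

```text
time: 19.65
tcp_pos: [0.5412, 0.2417, 0.145]
tcp_rot: [-129.8, -0.1, -60.2]
contact_force: [-2.9, -0.5, 4.0]
grip_width: 0.0079
finger_force: 80.4
```

>>> step_arm:
  increments:
    - {"linear": [0, -0.05, 0], "dr": [0, 0, 0], "grip": 0.7}
    - {"linear": [0, -0.09, 0], "dr": [0, 0, 0], "grip": 0.55}
    - {"linear": [0, -0.07, 0], "dr": [0, 0, 0], "grip": 0.4}
    - {"linear": [0, -0.06, 0], "dr": [0, 0, 0], "grip": 0.25}
    - {"linear": [0, -0.06, 0], "dr": [0, 0, 0], "grip": 0.1}
    - {"linear": [0, -0.06, 0], "dr": [0, 0, 0], "grip": -0.05}
    - {"linear": [0, -0.05, 0], "dr": [0, 0, 0], "grip": -0.18}
    - {"linear": [0, 0, 0], "dr": [0, 0, 0], "grip": -0.18}
  force: 20

```text
time: 20.45
tcp_pos: [0.5527, 0.2484, 0.1608]
tcp_rot: [-129.9, -0.1, -60.3]
contact_force: [0.3, -0.1, -1.7]
grip_width: 0.0506
finger_force: 0.5
```

Run:
```python
from kin import *
s,g=shot("wrist","pics/w12.png");info(s);g=g.astype(int)
b=g.min(2)
# bright plate front edge (white) along rows
for v in (150,175,200,225): print(v," ".join(f"{c}:{g[v,c].sum()//3}" for c in range(296,400,3)))
for c in(335,345,355): print(c," ".join(f"{v}:{g[v,c].sum()//3}" for v in range(110,190,3)))
```

```text
t 20.45 tcp [0.5527 0.2484 0.1608] holder xyz -0.029 -0.0048 0.1608 rot [-1.299e+02 -9.000e-02 -6.027e+01] q [  11.4   -3.   -52.3   -7.9   13.9 -102.1] F [ 0.3 -0.1 -1.7] w 0.0506 ff 0.5017074197530746
150 296:89 299:88 302:87 305:159 308:73 311:80 314:84 317:82 320:47 323:131 326:160 329:160 332:162 335:162 338:162 341:164 344:79 347:137 350:137 353:173 356:124 359:103 362:101 365:99 368:96 371:123 374:168 377:167 380:168 383:155 386:154 389:155 392:156 395:157 398:158
175 296:78 299:74 302:128 305:171 308:171 311:170 314:167 317:159 320:156 323:153 326:152 329:152 332:151 335:153 338:154 341:147 344:140 347:142 350:140 353:74 356:141 359:138 362:138 365:138 368:166 371:223 374:205 377:204 380:202 383:200 386:199 389:198 392:200 395:76 398:155
200 296:49 299:43 302:135 305:155 308:153 311:156 314:156 317:159 320:160 323:162 326:149 329:149 332:152 335:152 338:153 341:138 344:93 347:64 350:139 353:139 356:75 359:145 362:121 365:140 368:201 371:211 374:205 377:204 380:201 383:200 386:200 389:198 392:130 395:170 398:169
225 296:127 299:132 302:129 305:159 308:64 311:50 314:73 317:150 
[... 155 characters left out ...]
:203 380:202 383:200 386:199 389:200 392:81 395:144 398:145
335 110:124 113:124 116:151 119:75 122:76 125:77 128:73 131:76 134:151 137:154 140:163 143:164 146:161 149:162 152:159 155:158 158:154 161:154 164:166 167:165 170:160 173:157 176:150 179:157 182:170 185:163 188:153
345 110:116 113:119 116:147 119:76 122:76 125:77 128:75 131:77 134:123 137:108 140:173 143:136 146:138 149:142 152:143 155:142 158:142 161:140 164:139 167:98 170:73 173:75 176:75 179:107 182:141 185:140 188:141
355 110:118 113:123 116:145 119:74 122:99 125:154 128:153 131:86 134:82 137:138 140:98 143:101 146:103 149:127 152:170 155:134 158:140 161:138 164:142 167:101 170:108 173:109 176:114 179:133 182:138 185:139 188:138
```

>>> step_arm:
  increments:
    - {"linear": [0, 0.194, 0.021], "dr": [0, 0, 0], "grip": -0.18}
    - {"linear": [0, 0.194, 0.021], "dr": [0, 0, 0], "grip": -0.18}
    - {"linear": [0, 0.189, 0.047], "dr": [0, 0, 0], "grip": -0.18}
    - {"linear": [0, 0.189, 0.047], "dr": [0, 0, 0], "grip": -0.18}
    - {"linear": [0, 0, 0], "dr": [0, 0, 0], "grip": -0.18}

```text
time: 21.0
tcp_pos: [0.5329, 0.2378, 0.1231]
tcp_rot: [-130.3, 0.0, -60.3]
contact_force: [-0.3, -0.4, -1.2]
grip_width: 0.0507
finger_force: 0.7
```

Run:
```python
from kin import *
s,g=shot("wrist","pics/w13.png");info(s);g=g.astype(int)
for v in (175,200,225): print(v," ".join(f"{c}:{g[v,c].sum()//3}" for c in range(350,420,2)))
```

```text
t 21.0 tcp [0.5329 0.2378 0.1231] holder xyz -0.0515 -0.0042 0.1231 rot [-1.3026e+02  3.0000e-02 -6.0300e+01] q [  10.3   -0.5  -56.5  -14.1   14.7 -102.8] F [-0.3 -0.4 -1.2] w 0.0507 ff 0.6632372061721981
175 350:167 352:167 354:167 356:167 358:167 360:167 362:167 364:167 366:167 368:165 370:193 372:240 374:204 376:167 378:167 380:164 382:163 384:162 386:162 388:159 390:158 392:157 394:116 396:165 398:166 400:168 402:169 404:168 406:165 408:161 410:150 412:113 414:86 416:82 418:79
200 350:167 352:169 354:146 356:73 358:75 360:92 362:169 364:168 366:167 368:143 370:229 372:229 374:166 376:167 378:166 380:165 382:163 384:161 386:160 388:159 390:158 392:113 394:162 396:162 398:163 400:164 402:164 404:164 406:158 408:148 410:110 412:84 414:80 416:77 418:74
225 350:168 352:168 354:168 356:168 358:168 360:167 362:168 364:168 366:166 368:207 370:241 372:193 374:169 376:167 378:166 380:164 382:163 384:161 386:160 388:159 390:131 392:160 394:161 396:162 398:162 400:163 402:163 404:156 406:150 408:113 410:85 412:84 414:84 416:81 418:78
```

>>> step_arm:
  increments:
    - {"linear": [0, 0.181, 0.074], "dr": [0, 0, 0], "grip": -0.18}
    - {"linear": [0, 0.181, 0.074], "dr": [0, 0, 0], "grip": -0.18}
    - {"linear": [0, 0.15, 0.083], "dr": [0, 0, 0], "grip": -0.18}
    - {"linear": [0, 0.15, 0.083], "dr": [0, 0, 0], "grip": -0.18}
    - {"linear": [0, 0.07, 0.05], "dr": [0, 0, 0], "grip": -0.18}
    - {"linear": [0, 0, 0], "dr": [0, 0, 0], "grip": -0.18}

```text
time: 21.65
tcp_pos: [0.5271, 0.2338, 0.0863]
tcp_rot: [-130.0, -0.1, -60.3]
contact_force: [-0.7, -0.9, -1.1]
grip_width: 0.0505
finger_force: 0.7
```

Run:
```python
from kin import *
s,g=shot("wrist","pics/w14.png");info(s);g=g.astype(int)
for v in (175,200,225): print(v," ".join(f"{c}:{g[v,c].sum()//3}" for c in range(350,420,2)))
x,e=fit();q,er=ik(x,H(-.062,-.0045,.072),Rtilt(40,-1),s["qpos"]);print(q.round(1),er)
```

```text
t 21.65 tcp [0.5271 0.2338 0.0863] holder xyz -0.0585 -0.0049 0.0863 rot [-1.300e+02 -6.000e-02 -6.028e+01] q [   9.8    4.8  -59.3  -22.3   15.1 -103.1] F [-0.7 -0.9 -1.1] w 0.0505 ff 0.7178486231714487
175 350:179 352:179 354:179 356:178 358:179 360:179 362:179 364:180 366:178 368:178 370:179 372:128 374:222 376:195 378:122 380:125 382:122 384:120 386:118 388:117 390:114 392:113 394:116 396:116 398:116 400:114 402:115 404:115 406:114 408:112 410:113 412:117 414:120 416:122 418:122
200 350:77 352:82 354:84 356:83 358:79 360:169 362:179 364:179 366:179 368:178 370:177 372:228 374:220 376:154 378:124 380:123 382:121 384:118 386:116 388:115 390:113 392:129 394:124 396:121 398:123 400:123 402:125 404:123 406:122 408:120 410:116 412:115 414:115 416:115 418:116
225 350:179 352:179 354:179 356:179 358:179 360:180 362:179 364:179 366:179 368:181 370:161 372:222 374:189 376:121 378:122 380:122 382:120 384:118 386:114 388:113 390:102 392:114 394:113 396:111 398:109 400:107 402:112 404:119 406:125 408:131 410:130 412:128 414:128 416:126 418:125
[   9.8    7.   -60.3  -25.6   15.1 -103.1] 2.007505273127208e-12
```

>>> step_arm:
  increments:
    - {"linear": [0, 0.06, 0.045], "dr": [0, 0, 0], "grip": -0.18}
    - {"linear": [0, 0.05, 0.035], "dr": [0, 0, 0], "grip": -0.18}
    - {"linear": [0, 0.04, 0.03], "dr": [0, 0, 0], "grip": -0.18}
    - {"linear": [0, 0, 0], "dr": [0, 0, 0], "grip": -0.18}

```text
time: 22.1
tcp_pos: [0.5265, 0.2335, 0.0771]
tcp_rot: [-130.0, -0.1, -60.3]
contact_force: [-0.0, -0.3, -0.8]
grip_width: 0.0501
finger_force: 0.6
```

>>> step_arm:
  increments:
    - {"linear": [0, 0.03, 0.02], "dr": [0, 0, 0], "grip": -0.18}
    - {"linear": [0, 0.03, 0.02], "dr": [0, 0, 0], "grip": -0.18}
    - {"linear": [0, 0, 0], "dr": [0, 0, 0], "grip": -0.18}

```text
time: 22.4
tcp_pos: [0.5263, 0.2333, 0.0738]
tcp_rot: [-129.9, -0.1, -60.3]
contact_force: [-0.3, -0.4, -2.0]
grip_width: 0.05
finger_force: 0.6
```

>>> step_arm:
  increments:
    - {"linear": [0, 0.04, 0.01], "dr": [0, 0, 0], "grip": -0.18}
    - {"linear": [0, 0.04, 0.0], "dr": [0, 0, 0], "grip": -0.18}
    - {"linear": [0, 0, 0], "dr": [0, 0, 0], "grip": -0.18}

```text
time: 22.7
tcp_pos: [0.5244, 0.2322, 0.0705]
tcp_rot: [-129.9, -0.1, -60.3]
contact_force: [-1.0, -0.4, 0.0]
grip_width: 0.0502
finger_force: 0.0
```

Run:
```python
from kin import *
s,g=shot("wrist","pics/w15.png");info(s);g=g.astype(int)
for v in (175,200,225): print(v," ".join(f"{c}:{g[v,c].sum()//3}" for c in range(350,420,2)))
```

```text
t 22.7 tcp [0.5244 0.2322 0.0705] holder xyz -0.0617 -0.0049 0.0705 rot [-1.2995e+02 -7.0000e-02 -6.0270e+01] q [   9.7    7.4  -60.3  -26.    15.2 -103.3] F [-1.  -0.4  0. ] w 0.0502 ff 0.0
175 350:183 352:183 354:182 356:183 358:184 360:132 362:224 364:208 366:124 368:110 370:109 372:107 374:106 376:104 378:104 380:104 382:114 384:114 386:113 388:115 390:114 392:116 394:119 396:119 398:122 400:122 402:121 404:119 406:117 408:116 410:117 412:116 414:116 416:114 418:112
200 350:184 352:184 354:183 356:183 358:183 360:198 362:219 364:172 366:110 368:110 370:108 372:107 374:105 376:102 378:103 380:124 382:124 384:125 386:124 388:122 390:118 392:114 394:113 396:114 398:114 400:115 402:115 404:117 406:119 408:118 410:118 412:116 414:117 416:118 418:117
225 350:184 352:184 354:183 356:184 358:183 360:231 362:215 364:137 366:111 368:108 370:108 372:105 374:105 376:102 378:116 380:113 382:113 384:112 386:116 388:121 390:126 392:128 394:128 396:127 398:126 400:126 402:122 404:119 406:115 408:114 410:113 412:111 414:112 416:110 418:111
```

>>> step_arm:
  increments:
    - {"linear": [0, 0.05, 0], "dr": [0, 0, 0], "grip": -0.18}
    - {"linear": [0, 0, -0.3], "dr": [0, 0, 0], "grip": -0.18}
    - {"linear": [0, 0, -0.4], "dr": [0, 0, 0], "grip": -0.18}
    - {"linear": [0, 0, -0.4], "dr": [0, 0, 0], "grip": -0.18}
    - {"linear": [0, -0.4, -0.4], "dr": [-0.5, 0, 0], "grip": -0.18}
    - {"linear": [0, -0.6, -0.6], "dr": [-1, 0, 0], "grip": 0.2}
    - {"linear": [0, -0.6, -0.6], "dr": [-1, 0, 0], "grip": 1}
    - {"linear": [0, 0, 0], "dr": [-1, 0, 0], "grip": 1}
    - {"linear": [0, 0, 0], "dr": [-1, 0, 0], "grip": 1}
    - {"linear": [0, 0, 0], "dr": [-1, 0, 0], "grip": 1}

```text
time: 23.75
tcp_pos: [0.4955, 0.2121, 0.2059]
tcp_rot: [-156.2, -0.0, -60.2]
contact_force: [1.0, 0.4, -1.2]
grip_width: 0.0002
finger_force: 0.0
```

>>> step_arm:
  increments:
    - {"linear": [0, 0, 0], "dr": [-1, 0, 0], "grip": 1}
    - {"linear": [0, 0, 0], "dr": [-1, 0, 0], "grip": 1}
    - {"linear": [0, 0, 0], "dr": [-1, 0, 0], "grip": 1}
    - {"linear": [0, 0, 0], "dr": [-1, 0, 0], "grip": 1}
    - {"linear": [0, 0, 0], "dr": [-0.5, 0, 0], "grip": 1}
    - {"linear": [0, 0, 0], "dr": [0, 0, 0], "grip": 1}

```text
time: 24.35
tcp_pos: [0.4968, 0.2127, 0.2041]
tcp_rot: [-178.7, 0.0, -60.2]
contact_force: [0.3, -0.1, 0.5]
grip_width: 0.0002
finger_force: 0.0
```

Run:
```python
from kin import *
import cv2
s,g=shot("wrist","pics/w16.png");info(s);np.save("s16.npy",np.r_[s["tcp_pos"],s["tcp_rot"]])
h=cv2.cvtColor(g,cv2.COLOR_BGR2HSV)
red=cv2.inRange(h,(0,130,80),(6,255,255))|cv2.inRange(h,(174,130,80),(180,255,255))
n_,_,stt,c=cv2.connectedComponentsWithStats(red); k=[(c[i].round(1).tolist(),int(stt[i,4])) for i in range(1,n_) if stt[i,4]>20]; print(len(k),k)
# back-project: red dots on z=.084 -> holder coords
T=Ttool(s)@TTC
def bp(px,z):
    r=least_squares(lambda p:(wproj(s,H(p[0],p[1],z))-px).ravel(),[-.05,0]);return r.x
for p,a in k: print(bp(p,.084).round(4),a)
```

```text
t 24.35 tcp [0.4968 0.2127 0.2041] holder xyz -0.0952 -0.0082 0.2041 rot [-1.7868e+02  4.0000e-02 -6.0170e+01] q [  16.1    7.3  -15.4   66.     0.4 -103.7] F [ 0.3 -0.1  0.5] w 0.0002 ff 0.0
35 [([192.8, 149.6], 75), ([233.9, 149.7], 69), ([275.4, 149.6], 69), ([317.1, 149.7], 67), ([174.0, 161.7], 69), ([214.4, 161.8], 71), ([255.2, 161.9], 68), ([296.5, 161.8], 68), ([195.3, 173.7], 71), ([235.7, 173.7], 66), ([276.3, 173.8], 66), ([317.0, 173.9], 67), ([176.7, 185.2], 66), ([216.5, 185.3], 68), ([256.7, 185.5], 63), ([296.8, 185.4], 63), ([197.9, 196.7], 66), ([237.3, 196.8], 65), ([277.0, 196.9], 65), ([317.3, 197.0], 65), ([179.5, 207.8], 63), ([218.5, 208.0], 64), ([257.9, 208.1], 62), ([297.6, 208.4], 61), ([200.1, 218.9], 64), ([238.9, 219.1], 62), ([277.9, 219.3], 59), ([317.4, 219.5], 60), ([182.2, 229.5], 58), ([220.5, 229.7], 59), ([259.1, 230.0], 58), ([297.9, 230.3], 59), ([202.5, 240.4], 59), ([240.6, 240.5], 57), ([278.9, 240.6], 57)]
[ 0.0118 -0.0405] 75
[-0.0221 -0.0407] 69
[-0.0562 -0.041 ] 69
[-0.0902 -0.0412] 67
[ 0.0286 -0.0304] 69
[-0.0052 -0.0306] 71
[-0.0392 -0.0308] 68
[-0.0733 -0.0312] 68
[ 0.0117 -0.0204] 71
[-0.0223 -0.0207] 66
[-0.0563 -0.021 ] 66
[-0.0902 -0.0212] 67
[ 0.0286 -0.0104] 66
[-0.0054 -0.0106] 68
[-0.0395 -0.0108] 63
[-0.0732 -0.0113] 63
[ 0.0114 -0.0005] 66
[-0.0224 -0.0008] 65
[-0.0563 -0.0011] 65
[-0.0904 -0.0014] 65
[0.0284 0.0096] 63
[-0.0055  0.0094] 64
[-0.0396  0.009 ] 62
[-0.0736  0.0089] 61
[0.0114 0.0195] 64
[-0.0226  0.0192] 62
[-0.0565  0.019 ] 59
[-0.0906  0.0187] 60
[0.0282 0.0296] 58
[-0.0057  0.0293] 59
[-0.0397  0.029 ] 58
[-0.0736  0.0288] 59
[0.0111 0.0396] 59
[-0.0228  0.0392] 57
[-0.0568  0.0387] 57
```

The dots fit a flat plate, fine face up, about 31 mm short of home and centred between the rails. Next is the push from the front.

Run:
```python
from kin import *
go(H(-.132,-.001,.077),Rtilt(90,-1))
```

```text
turn [-0.26  0.01  0.05]
shift cur [-0.14   0.773  2.523] after turn [-0.14   0.715  2.54 ]
```

>>> step_arm:
  increments:
    - {"linear": [-0.14, 0.4, 0], "dr": [-0.26, 0, 0.05], "grip": 1}
    - {"linear": [0, 0.35, 0], "dr": [0, 0, 0], "grip": 1}
    - {"linear": [0, 0, 0.6], "dr": [0, 0, 0], "grip": 1}
    - {"linear": [0, 0, 0.7], "dr": [0, 0, 0], "grip": 1}
    - {"linear": [0, 0, 0.7], "dr": [0, 0, 0], "grip": 1}
    - {"linear": [0, 0, 0.52], "dr": [0, 0, 0], "grip": 1}
    - {"linear": [0, 0, 0], "dr": [0, 0, 0], "grip": 1}
    - {"linear": [0, 0, 0], "dr": [0, 0, 0], "grip": 1}

```text
time: 25.2
tcp_pos: [0.4577, 0.1993, 0.0784]
tcp_rot: [179.9, 0.1, -60.4]
contact_force: [-0.3, -0.0, 0.9]
grip_width: -0.0001
finger_force: 0.0
```

Run:
```python
from kin import *
s=st();info(s);go(H(-.1,-.001,.077),Rtilt(90,-1),s)
```

```text
t 25.2 tcp [0.4577 0.1993 0.0784] holder xyz -0.1359 -0.0006 0.0784 rot [ 1.7995e+02  6.0000e-02 -6.0440e+01] q [ 1.610e+01  1.100e+01 -2.780e+01  5.120e+01  1.000e-01 -1.035e+02] F [-0.3 -0.   0.9] w -0.0001 ff 0.0
turn [ 0.01  0.01 -0.01]
shift cur [ 0.008 -0.717  0.028] after turn [ 0.009 -0.717  0.029]
```

>>> step_arm:
  increments:
    - {"linear": [0, -0.2, 0.02], "dr": [0, 0, 0], "grip": 1}
    - {"linear": [0, -0.14, 0], "dr": [0, 0, 0], "grip": 1}
    - {"linear": [0, -0.1, 0], "dr": [0, 0, 0], "grip": 1}
    - {"linear": [0, -0.1, 0], "dr": [0, 0, 0], "grip": 1}
    - {"linear": [0, -0.1, 0], "dr": [0, 0, 0], "grip": 1}
    - {"linear": [0, -0.1, 0], "dr": [0, 0, 0], "grip": 1}
    - {"linear": [0, -0.08, 0], "dr": [0, 0, 0], "grip": 1}
    - {"linear": [0, 0, 0], "dr": [0, 0, 0], "grip": 1}

```text
time: 26.0
tcp_pos: [0.495, 0.22, 0.0775]
tcp_rot: [180.0, 0.0, -60.4]
contact_force: [-3.0, -2.3, 5.1]
grip_width: -0.0002
finger_force: 3.1
```

Run:
```python
from kin import *
info()
```

```text
t 26.0 tcp [0.495  0.22   0.0775] holder xyz -0.0932 -0.001 0.0775 rot [ 1.7997e+02  4.0000e-02 -6.0440e+01] q [  17.1   15.   -22.8   52.3    0.  -102.5] F [-3.  -2.3  5.1] w -0.0002 ff 3.065648888141368
```

```bash
cat > dots.py <<'E'
from kin import *
import cv2
def dots(cam,fn):
    s,g=shot(cam,fn);info(s);h=cv2.cvtColor(g,cv2.COLOR_BGR2HSV)
    red=cv2.inRange(h,(0,130,80),(6,255,255))|cv2.inRange(h,(174,130,80),(180,255,255))
    n_,_,stt,c=cv2.connectedComponentsWithStats(red)
    P=[]
    for i in range(1,n_):
        if stt[i,4]<15: continue
        pj=(lambda p:wproj(s,p)) if cam=="wrist" else (lambda p:proj(cam,p))
        r=least_squares(lambda p:(pj(H(p[0],p[1],.084))-c[i]).ravel(),[-.05,0]).x
        if abs(r[0])<.2 and abs(r[1])<.1: P.append([*r,stt[i,4]])
    P=np.array(P);P=P[np.argsort(P[:,0])];return P
E
python3 - <<'E'
from dots import *
P=dots("wrist","pics/w17.png");print(P.round(4).tolist())
E
```

```text
t 26.0 tcp [0.495  0.22   0.0775] holder xyz -0.0932 -0.001 0.0775 rot [ 1.7997e+02  4.0000e-02 -6.0440e+01] q [  17.1   15.   -22.8   52.3    0.  -102.5] F [-3.  -2.3  5.1] w -0.0002 ff 3.065648888141368
[[-0.0769, -0.0411, 277.0], [-0.0769, -0.021, 250.0], [-0.0763, -0.0012, 185.0], [-0.0601, 0.0079, 149.0], [-0.06, -0.011, 238.0], [-0.0599, -0.0311, 262.0], [-0.0433, 0.0395, 152.0], [-0.043, -0.001, 231.0], [-0.0429, -0.041, 284.0], [-0.0429, -0.021, 253.0], [-0.026, -0.011, 235.0], [-0.0259, -0.0311, 266.0], [-0.0259, 0.009, 213.0], [-0.009, -0.0411, 276.0], [-0.009, -0.021, 245.0], [-0.009, -0.001, 218.0], [-0.0089, 0.019, 193.0], [0.008, -0.0311, 259.0], [0.0081, 0.009, 210.0], [0.0081, -0.0111, 231.0], [0.0081, 0.029, 192.0], [0.0251, 0.0189, 198.0], [0.0251, -0.0411, 285.0], [0.0251, 0.039, 184.0], [0.0251, -0.0211, 247.0], [0.0252, -0.001, 214.0], [0.0421, -0.031, 263.0], [0.0421, -0.011, 233.0], [0.0421, 0.029, 195.0], [0.0421, 0.009, 218.0]]
```

>>> step_arm:
  increments:
    - {"linear": [0, -0.08, -0.02], "dr": [0, 0, 0], "grip": 1}
    - {"linear": [0, -0.08, 0], "dr": [0, 0, 0], "grip": 1}
    - {"linear": [0, -0.08, 0], "dr": [0, 0, 0], "grip": 1}
    - {"linear": [0, -0.06, 0], "dr": [0, 0, 0], "grip": 1}
    - {"linear": [0, 0, 0], "dr": [0, 0, 0], "grip": 1}

```text
time: 26.55
tcp_pos: [0.5089, 0.2278, 0.0781]
tcp_rot: [-179.9, 0.0, -60.4]
contact_force: [-0.6, -0.3, 0.5]
grip_width: 0.0003
finger_force: 0.0
```

Run:
```python
from dots import *
P=dots("wrist","pics/w18.png");print(P[0].round(4),P[-4:].round(4).tolist())
```

```text
t 26.55 tcp [0.5089 0.2278 0.0781] holder xyz -0.0773 -0.001 0.0781 rot [-1.7991e+02  5.0000e-02 -6.0430e+01] q [ 1.740e+01  1.630e+01 -2.080e+01  5.280e+01  1.000e-01 -1.021e+02] F [-0.6 -0.3  0.5] w 0.0003 ff 0.0
[-6.08e-02 -2.11e-02  2.47e+02] [[0.0581, -0.031, 256.0], [0.0581, 0.029, 193.0], [0.0581, 0.009, 211.0], [0.0581, -0.011, 233.0]]
```

>>> step_arm:
  increments:
    - {"linear": [0, -0.02, 0], "dr": [0, 0, 0], "grip": 1}
    - {"linear": [0, -0.02, 0], "dr": [0, 0, 0], "grip": 1}
    - {"linear": [0, 0, 0], "dr": [0, 0, 0], "grip": 1}

```text
time: 26.9
tcp_pos: [0.5094, 0.2282, 0.0782]
tcp_rot: [180.0, 0.0, -60.4]
contact_force: [-2.0, -1.6, 1.1]
grip_width: 0.0005
finger_force: 1.1
```

>>> step_arm:
  increments:
    - {"linear": [0, -0.02, 0], "dr": [0, 0, 0], "grip": 1}
    - {"linear": [0, 0, 0], "dr": [0, 0, 0], "grip": 1}

```text
time: 27.1
tcp_pos: [0.5095, 0.2283, 0.0781]
tcp_rot: [179.9, 0.0, -60.4]
contact_force: [-4.0, -3.1, 3.3]
grip_width: -0.0001
finger_force: 2.6
```

Run:
```python
from dots import *
P=dots("wrist","pics/w19.png");print(P[0].round(4),P[-4:].round(4).tolist())
```

```text
t 27.1 tcp [0.5095 0.2283 0.0781] holder xyz -0.0765 -0.001 0.0781 rot [ 1.7988e+02  4.0000e-02 -6.0450e+01] q [  17.5   16.5  -20.6   53.1    0.  -102.1] F [-4.  -3.1  3.3] w -0.0001 ff 2.5941364467144012
[-6.03e-02 -2.11e-02  2.51e+02] [[0.0587, 0.0289, 199.0], [0.0587, 0.009, 213.0], [0.0587, -0.0311, 260.0], [0.0587, -0.011, 236.0]]
```

>>> step_arm:
  increments:
    - {"linear": [0, -0.03, 0], "dr": [0, 0, 0], "grip": 1}
    - {"linear": [0, -0.03, 0], "dr": [0, 0, 0], "grip": 1}
    - {"linear": [0, 0, 0], "dr": [0, 0, 0], "grip": 1}

```text
time: 27.45
tcp_pos: [0.5097, 0.2284, 0.0776]
tcp_rot: [179.6, 0.0, -60.5]
contact_force: [-8.6, -4.4, 7.4]
grip_width: -0.0004
finger_force: 5.7
```

Run:
```python
from dots import *
P=dots("wrist","pics/w20.png");print(P[0].round(4),P[-4:].round(4).tolist())
```

```text
t 27.45 tcp [0.5097 0.2284 0.0776] holder xyz -0.0763 -0.0009 0.0776 rot [ 1.7956e+02  2.0000e-02 -6.0460e+01] q [ 1.75e+01  1.67e+01 -2.03e+01  5.34e+01 -1.00e-01 -1.02e+02] F [-8.6 -4.4  7.4] w -0.0004 ff 5.711414595862152
[-6.02e-02 -4.11e-02  2.78e+02] [[0.0586, -0.031, 258.0], [0.0588, -0.011, 241.0], [0.0588, 0.009, 218.0], [0.0588, 0.029, 203.0]]
```

The plate is against the stops: the force rises and it no longer moves. I back off and check.

>>> step_arm:
  increments:
    - {"linear": [0, 0.15, 0], "dr": [0, 0, 0], "grip": 1}
    - {"linear": [0, 0.3, 0], "dr": [0, 0, 0], "grip": 1}
    - {"linear": [0, 0.2, -0.8], "dr": [0, 0, 0], "grip": 1}
    - {"linear": [0, 0, -1], "dr": [0, 0, 0], "grip": 1}
    - {"linear": [0, 0, -0.6], "dr": [0, 0, 0], "grip": 1}
    - {"linear": [0, 0, 0], "dr": [0, 0, 0], "grip": 1}
    - {"linear": [0, 0, 0], "dr": [0, 0, 0], "grip": 1}

```text
time: 28.2
tcp_pos: [0.4864, 0.2148, 0.1993]
tcp_rot: [-179.7, 0.0, -60.4]
contact_force: [-0.4, -0.1, -0.9]
grip_width: 0.0005
finger_force: 0.0
```

Run:
```python
from dots import *
P=dots("wrist","pics/w21.png");print(len(P),P[:4].round(4).tolist(),P[-4:].round(4).tolist(),"mean y",P[:,1].mean())
import cv2
g=cv2.imread("pics/w21.png").astype(int)
s=st()
# stop front faces / plate rear edge: profile along x at y=+-.043 (over plate into stop) 
for y in(-.043,.043):
    xs=np.arange(.060,.090,.002); px=wproj(s,[H(a,y,.082) for a in xs]).round().astype(int)
    print(y,[(round(float(a),3),g[p[1],p[0]].tolist()) for a,p in zip(xs,px) if 0<=p[0]<640 and 0<=p[1]<400])
```

```text
t 28.2 tcp [0.4864 0.2148 0.1993] holder xyz -0.1033 -0.0013 0.1993 rot [-1.7972e+02  1.0000e-02 -6.0430e+01] q [ 1.680e+01  7.300e+00 -1.600e+01  6.640e+01  1.000e-01 -1.028e+02] F [-0.4 -0.1 -0.9] w 0.0005 ff 0.0
36 [[-0.0601, -0.001, 69.0], [-0.0601, -0.041, 70.0], [-0.06, -0.021, 72.0], [-0.06, 0.019, 66.0]] [[0.0587, 0.0091, 62.0], [0.0588, -0.031, 72.0], [0.0588, -0.011, 67.0], [0.0589, 0.0291, 61.0]] mean y -0.0010007742732209587
-0.043 [(0.06, [195, 195, 191]), (0.062, [194, 194, 191]), (0.064, [194, 195, 191]), (0.066, [180, 186, 189]), (0.068, [50, 73, 111]), (0.07, [56, 79, 116]), (0.072, [58, 92, 126]), (0.074, [81, 148, 187]), (0.076, [64, 106, 142]), (0.078, [51, 72, 106]), (0.08, [50, 69, 102]), (0.082, [98, 136, 172]), (0.084, [116, 160, 200]), (0.086, [116, 161, 201]), (0.088, [112, 157, 195])]
0.043 [(0.06, [195, 196, 193]), (0.062, [194, 195, 192]), (0.064, [194, 195, 193]), (0.066, [192, 201, 200]), (0.068, [57, 79, 117]), (0.07, [58, 78, 115]), (0.072, [85, 157, 194]), (0.074, [89, 163, 203]), (0.076, [81, 147, 185]), (0.078, [54, 73, 106]), (0.08, [50, 70, 103]), (0.082, [92, 128, 161]), (0.084, [111, 153, 189]), (0.086, [116, 159, 199]), (0.088, [103, 142, 178])]
```

The plate goes straight into the stops with no board showing between them. It is flat, square and centred, with the red dots up. I'll hand it in.

```bash
python3 -c "
from station import manip
print(manip.close_job())"
```

```text
the job is handed in; nothing more can be done
None
```

The sharpening plate is turned over: it lies flat in the holder with the fine face (red dots) up, centred between the rails to about 1 mm and hard against the rear stops, and I steered clear of the chisels; I handed the job in at about 28 s of the 70 s allowed, and no verdict came back.

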